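# Set up the microscopy table for the next group

## Robot

A 6-joint arm with a two-finger parallel gripper is mounted at the origin on the work surface. World frame = base frame: x ahead of the robot, y to its left, z up, the work surface at z = 0. Lengths are in m, angles in rad, forces in N, time in s.
With the tool pointing down it reaches from about 0.325 to 0.9 m from the base axis. Payload 3.5 kg.
Tool frame: the origin (TCP) lies at the very end of the fingers, on their centre line; the grasp point (between the pads) lies 19 mm behind it; z points along the fingers, x is the direction in which the jaws open and shut, and the axes are right-handed (so a half turn about z gives the same grasp; the last joint's range is limited). The gripper opens to 85 mm and grips with 20 to 120 N. Pads are 22 mm wide; open, the fingers measure 114 mm over their backs; the gripper's body (76 mm by 85 mm) begins 54 mm behind the grasp point. The pads swing forward as they close: fully open they stand 13 mm farther back than shut.
Start: joints at [1.112, 0.276, -0.026, 1.268, 0, 1.467], TCP at [0.218, 0.586, 0.231] pointing down, gripper open.
Joint ranges: [-3.12, 3.12], [-0.85, 1.88], [-1.08, 1.24], [-1.95, 2.15], [-1.57, 1.53], [-3.14, 3.14]. Speed limits (rad/s): [2.57, 2.57, 3.14, 3.14, 3.14, 3.14].

## Interface

Orientations are given as a rotation vector (axis times angle).
In Python, from bench import ctrl gives the robot as it stands.
- The arm moves only by the shell command python3 -m inch 'ROWS' [FORCE]. ROWS is a JSON object of lists of equal length, an entry for each row: "jaw": the finger opening in mm, from 0 to 85.4; "dp": the shift along the tool's x, y, z in mm, a list of three; "angular": the turn, a rotation vector about the tool's x, y, z in rad, a list of three. A call has 1 to 8 rows; each row is the pose to reach, as a shift and turn from the pose measured when the call began, along the tool's axes at that moment; what a row does not reach only later rows make up. A row lasts 1/8 s, in which the tool goes at most 62.5 mm and 10.7 degrees, less where a joint would pass 70% of its speed; a pose out of reach is approached as far as the arm can. A call with a gripper value outside its range is refused whole. The fingers move at their own pace and stop on an object; FORCE is the grip in N (left out, the last holds). Time passes only in rows, so rows that repeat a pose let the fingers close. It gives the time, the measured TCP pose, the force and the opening at its end, in the units of the state.
- ctrl.get_state(): the state, without advancing time (a new reading comes with each control period).
- ctrl.snapshot(name): name is "scene" or "top"; returns a dict with "img" (420x560x3 uint8, red, green, blue), "fx", "fy", "cx", "cy" (pixels), "D" ([k1, k2, p1, p2, k3] as OpenCV has them; the pictures are not rectified), "rvec" (rotation vector, rad) and "tvec" (3), from world to camera coordinates, as OpenCV has them. Camera axes: x right, y down, z forward; pixel columns grow to the right and rows downward; lengths in m; the calibration is good to about 2 mm. A picture is of the moment at which its call begins. There is no depth.
- ctrl.job_done(): hands the job in, once; it reports no verdict.
Trained networks look in the newest picture that a camera, given by its name, has taken for a name from the list of things; names that differ only in an ending like _2 or _b are one class to them, and where a whole thing is asked for, a point or a joint stands for the part that bears it (a point fixed in the world has none). Each returns a list of dicts, best first, with "confidence" (0 to 1); they miss things now and then, are a little off and sometimes report something else, mostly with a low value. They report only what shows in the picture. A call takes as long as a camera call.
- ctrl.search_frame(camera, query): "extent" ([left, top, width, height] in pixels, round what is visible of it).
- ctrl.landmark_of(camera, query): "xy" ([column, row] in pixels: a listed point, or the origin of a listed thing).
The state is a dict: "time_s": time; "joint_positions": joint angles; "joint_vel": joint speeds; "joint_torque": joint torques, N m; "tool_pos": TCP position; "eef_rot": TCP orientation; "wrist_force": force on the tool from outside, world axes, zero at the start; "moment": the same for the moment, N m; "finger_gap": finger opening in m.
Only numpy, scipy, OpenCV 4.12 (cv2) and the standard library are available. Lean on these libraries where they do the work, as an engineer would, in place of code of your own. Each camera call takes 0.05 s, during which the arm holds its last target.

## Task

Get the display table ready for visitors: put every specimen dish on the table flat into a seat of its own on the light box, and lay every hand lens in a berth of the stand with its handle down in both notches. For the light, push the power toggle over to on, then turn the dimmer knob clockwise, still pushed in, until its pointer is at the white preset mark, then pull it up as far as it goes to lock it at the mark. Leave the preset ring and everything else on the table where it is.

Things in the scene. Friction and masses are not known exactly. Their poses are not given: they have to be found in the camera images.
- dish1_c (a point): centre of a sealed round display dish (a piece of white coral inside), 60 mm across and 24 mm tall, 70 g, clear with a dark felt floor; z axis up through its lid, centre 12 mm above its underside. Three or four such dishes are on the table; an absent one reads None.
- dish2_c (a point): centre of a sealed round display dish (small snail shells inside), 60 mm across and 24 mm tall, 70 g, clear with a dark felt floor; z axis up through its lid, centre 12 mm above its underside. Three or four such dishes are on the table; an absent one reads None.
- dish3_c (a point): centre of a sealed round display dish (two mineral samples inside), 60 mm across and 24 mm tall, 70 g, clear with a dark felt floor; z axis up through its lid, centre 12 mm above its underside. Three or four such dishes are on the table; an absent one reads None.
- dish4_c (a point): centre of a sealed round display dish (a sand dollar inside), 60 mm across and 24 mm tall, 70 g, clear with a dark felt floor; z axis up through its lid, centre 12 mm above its underside. Three or four such dishes are on the table; an absent one reads None.
- seat1 (a point): middle of the floor of seat 1 of 4 in the light box, 30 mm above the table; a seated dish's centre is 12 mm above it. The box is a flat aluminium LED panel fixed to the table, 104 mm wide (x axis), 344 mm long (y axis, the row of seats), 36 mm tall; its grey seat plate has four round recesses 65 mm across, 6 mm deep, 84 mm apart, in order, centred on the box. z up.
- seat2 (a point): middle of the floor of seat 2 of 4 in the light box, 30 mm above the table; a seated dish's centre is 12 mm above it. The box is a flat aluminium LED panel fixed to the table, 104 mm wide (x axis), 344 mm long (y axis, the row of seats), 36 mm tall; its grey seat plate has four round recesses 65 mm across, 6 mm deep, 84 mm apart, in order, centred on the box. z up.
- seat3 (a point): middle of the floor of seat 3 of 4 in the light box, 30 mm above the table; a seated dish's centre is 12 mm above it. The box is a flat aluminium LED panel fixed to the table, 104 mm wide (x axis), 344 mm long (y axis, the row of seats), 36 mm tall; its grey seat plate has four round recesses 65 mm across, 6 mm deep, 84 mm apart, in order, centred on the box. z up.
- seat4 (a point): middle of the floor of seat 4 of 4 in the light box, 30 mm above the table; a seated dish's centre is 12 mm above it. The box is a flat aluminium LED panel fixed to the table, 104 mm wide (x axis), 344 mm long (y axis, the row of seats), 36 mm tall; its grey seat plate has four round recesses 65 mm across, 6 mm deep, 84 mm apart, in order, centred on the box. z up.
- lens1_c (a point): middle of the handle of a hand lens lying flat on the table (one or two are there; an absent one reads None): black handle 110 mm long (x axis), 18 mm wide, 16 mm thick, this point 8 mm above its underside; a steel-rimmed lens 74 mm across, 12 mm thick, is centred 92 mm from here along +x, undersides level. z up. 110 g; balance point about 25 mm from here towards the lens.
- lens2_c (a point): middle of the handle of a hand lens lying flat on the table (one or two are there; an absent one reads None): black handle 110 mm long (x axis), 18 mm wide, 16 mm thick, this point 8 mm above its underside; a steel-rimmed lens 74 mm across, 12 mm thick, is centred 92 mm from here along +x, undersides level. z up. 110 g; balance point about 25 mm from here towards the lens.
- berth1 (a point): where the middle of a lens handle belongs in one of the two berths of the fixed wooden lens stand, 50 mm above the table. Base 110 mm (x axis) x 160 x 8 mm, berths 90 mm apart in y; two uprights 8 mm thick, 38 mm either side of here along x, with U-notches 26 mm wide, open at the top: floors 42 mm, prong tops 61 mm above the table. The handle lies along x, the lens at either end.
- berth2 (a point): where the middle of a lens handle belongs in one of the two berths of the fixed wooden lens stand, 50 mm above the table. Base 110 mm (x axis) x 160 x 8 mm, berths 90 mm apart in y; two uprights 8 mm thick, 38 mm either side of here along x, with U-notches 26 mm wide, open at the top: floors 42 mm, prong tops 61 mm above the table. The handle lies along x, the lens at either end.
- switch (a joint): power toggle of the dimmer, rad: 0 off (paddle leaning to the box's -x by 0.45), 0.9 on (leaning to +x by 0.45). Pushing it over takes about 1 N at the tip; it stays where it is left.
- switch_tip (a point): top of the black power toggle on the dimmer box, a paddle 16 mm wide (y), 7 mm thick, standing 30 mm out of the box's top, 72 mm to the +y side of the knob's axis.
- dimmer (a joint): angle of the dimmer knob, rad: 0 when its pointer is along the dimmer box's +x, growing clockwise seen from above, from -1.5 to 1.5; starts well anticlockwise of the mark. Turning takes about 0.05 N m; it stays where it is left.
- dimmer_pull (a joint): how far the dimmer knob is pulled up out of its box, m: 0 in (free to set), 0.012 fully out (locked). Moving it takes about 3 N; it stays where it is left.
- preset (a joint): angle of the preset ring round the knob, rad, same zero and sense as dimmer: the knob is on the mark when the two are equal. The ring is stiff and is not to be moved.
- dimmer_box: grey dimmer box fixed to the table, 120 mm (x axis) x 150 mm (y axis) x 45 mm tall, the knob on its top 18 mm to the -y side of the middle, the power toggle 54 mm to the +y side. Origin at the middle of its underside.
- knob_grip (a point): point to grip on the dimmer knob, on its upright turning axis: a black bar 50 mm long (x axis, white pointer line towards +x), 14 mm thick (y axis), 30 mm tall; this point is 12.5 mm below its top, 80 mm above the table when the knob is in. Below it is a round skirt 52 mm across, top 60 mm above the table. z up.
- mark (a point): the preset mark: a raised white tab 14 x 5 mm on the ring about the knob's axis, 34 mm from the axis, tab top 53 mm above the table; its x axis points outward from the knob's axis.
- jar: a lidded glass jar, 60 mm across, 85 mm tall; origin at the middle of its underside. Not part of the job.
- coral: a lump of white coral, about 90 mm across, 72 mm tall; origin at the middle of its underside. Not part of the job.
- brush: a small dusting brush, 136 mm long (its x axis), 10 mm thick; origin at the middle of its underside. Not part of the job.
- tweezers: steel tweezers, 128 mm long (x axis), 14 mm wide, 8 mm thick; origin at the middle of its underside. Not part of the job.

How it is judged:
By the outcome, as a careful person would: the job done as asked, in the order asked, and still so for the second after the job is handed in, with the robot touching nothing.
Of dish1, dish2, dish3, dish4 only 3 to 4 are there at a start; the rules pass over those that are not, and their reading is None.
Of lens1, lens2 only 1 to 2 are there at a start; the rules pass over those that are not, and their reading is None.
At some moment in a run one of dish1, dish2, dish3, dish4 may be knocked a few centimetres aside while the robot is not near it.
Once in a run the grip may slacken for a moment while it holds something.
It also fails if it takes over 210 s, if anything falls off the work surface, if the arm or the gripper's body presses on something with over 40 N, if the wrist force passes 120 N, or if a joint passes its speed limit or range.

## Working session

There is one attempt and no reset: what is moved stays moved. The work goes in short steps, Python scripts to look and compute and a shell command to move; the robot and the scene stay as the last step left them, time stands still between calls to the robot, and variables do not carry over. Pictures are saved under pics/ and viewed, and the job is handed in when it is done.

```bash
ls; mkdir -p pics
python3 - <<'E'
from bench import ctrl
import cv2
s=ctrl.get_state();print(s)
for n in("scene","top"):
    d=ctrl.snapshot(n);cv2.imwrite(f"pics/{n}0.png",cv2.cvtColor(d["img"],cv2.COLOR_RGB2BGR))
    print({k:v for k,v in d.items() if k!="img"})
E
```

```text
pics
{'time_s': 0.0, 'joint_positions': array([ 1.11160562e+00,  2.77131336e-01, -2.79131094e-02,  1.26797515e+00,
       -1.70713638e-05,  1.46739017e+00]), 'joint_vel': array([-1.74250635e-06, -2.01642419e-03,  4.23762265e-04, -6.88293218e-04,
        1.08605969e-03,  6.33156550e-04]), 'joint_torque': array([ 7.24259735e-04, -4.45506871e+01,  2.95205945e+01,  1.64547097e-02,
        7.90630997e-05, -1.55389915e-05]), 'tool_pos': array([0.21737183, 0.58514508, 0.23014553]), 'eef_rot': array([ 2.57858563,  1.79266594, -0.00304388]), 'wrist_force': array([-0.06732236, -0.04130339,  0.31464262]), 'moment': array([-0.00096203, -0.01929939,  0.02758013]), 'finger_gap': 0.08539335639998465}
{'fx': 413.7383458091176, 'fy': 413.7383458091176, 'cx': 276.9905750771507, 'cy': 205.84233211584996, 'D': array([-0.12233825,  0.        ,  0.        ,  0.        ,  0.        ]), 'rvec': array([ 1.29080107,  2.26072708, -0.94701677]), 'tvec': array([ 0.2626643 , -0.27882958,  1.38836273])}
{'fx': 478.2492082135988, 'fy': 478.2492082135988, 'cx': 278.3151301689955, 'cy': 203.78795026523028, 'D': array([-0.15834027,  0.        ,  0.        ,  0.        ,  0.        ]), 'rvec': array([ 2.17046219, -2.11266101,  0.17087183]), 'tvec': array([-0.01457004,  0.56336467,  1.08219766])}
```

View pics/top0.png

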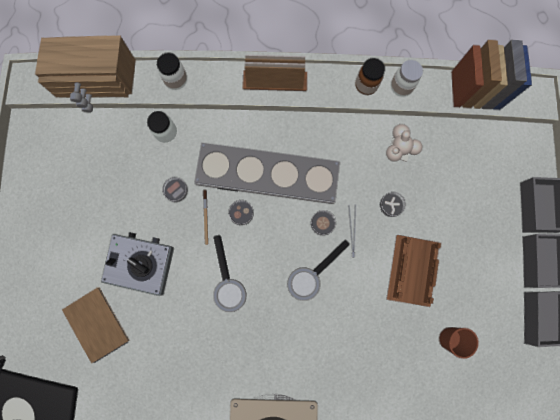

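View pics/scene0.png

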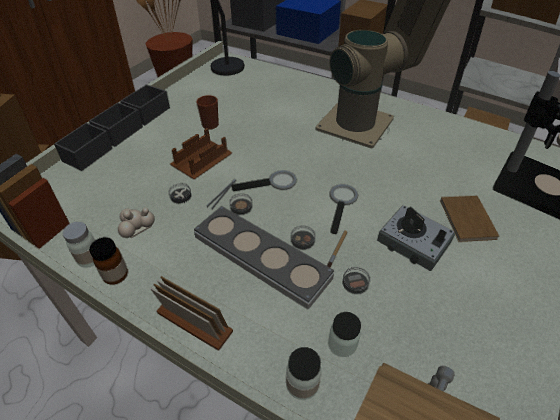

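```bash
cat > h.py <<'E'
import numpy as np, cv2, json
from bench import ctrl
from scipy.spatial.transform import Rotation as R
def ray(d,px):
    K=np.array([[d["fx"],0,d["cx"]],[0,d["fy"],d["cy"]],[0,0,1.]])
    u=cv2.undistortPoints(np.array([[px]],float),K,np.array(d["D"])).ravel()
    M=cv2.Rodrigues(np.array(d["rvec"]))[0]; t=np.array(d["tvec"])
    return -M.T@t, M.T@np.array([u[0],u[1],1.])
def at(d,px,z):
    o,r=ray(d,px); return (o+r*(z-o[2])/r[2])[:2]
def proj(d,P):
    K=np.array([[d["fx"],0,d["cx"]],[0,d["fy"],d["cy"]],[0,0,1.]])
    return cv2.projectPoints(np.array(P,float).reshape(-1,3),np.array(d["rvec"]),np.array(d["tvec"]),K,np.array(d["D"]))[0].reshape(-1,2)
def snap(n,f=None):
    d=ctrl.snapshot(n)
    if f: cv2.imwrite(f"pics/{f}.png",cv2.cvtColor(d["img"],cv2.COLOR_RGB2BGR))
    return d
def go(p,yaw=None,jaw=None):
    """print dp, angular for target world TCP p, tool pointing down, tool x axis at yaw (mod pi)"""
    s=ctrl.get_state(); M=R.from_rotvec(s["eef_rot"]).as_matrix(); 
    dp=M.T@(np.array(p)-s["tool_pos"])*1000
    cur=np.arctan2(M[1,0],M[0,0])
    if yaw is None: yaw=cur
    dy=(yaw-cur+np.pi/2)%np.pi-np.pi/2
    c=[]
    for k in(0,np.pi,-np.pi):
        q=cur+dy+k
        T=np.array([[np.cos(q),np.sin(q),0],[np.sin(q),-np.cos(q),0],[0,0,-1]])
        c.append(np.round(R.from_matrix(M.T@T).as_rotvec(),3).tolist())
    print("dp",np.round(dp,1).tolist(),"ang",c[0],"q6",round(float(s["joint_positions"][5]),2),"yawnow",round(float(cur),3))
E
python3 - <<'E'
from h import *
H={"dish1_c":.012,"dish2_c":.012,"dish3_c":.012,"dish4_c":.012,"seat1":.03,"seat2":.03,"seat3":.03,"seat4":.03,"lens1_c":.008,"lens2_c":.008,"berth1":.05,"berth2":.05,"switch_tip":.075,"knob_grip":.08,"mark":.053,"dimmer_box":0,"jar":0,"coral":0,"brush":0,"tweezers":0}
for cam in("top","scene"):
    d=snap(cam)
    for q,z in H.items():
        r=ctrl.landmark_of(cam,q)
        print(cam,q,[(round(float(x["confidence"]),2),np.round(x["xy"]).tolist(),np.round(at(d,x["xy"],z),3).tolist()) for x in r[:4]])
E
```

```text
top dish1_c [(0.66, [394.0, 204.0], [0.576, -0.281]), (0.59, [174.0, 188.0], [0.601, 0.257]), (0.43, [151.0, 252.0], [0.441, 0.305])]
top dish2_c [(0.94, [244.0, 209.0], [0.554, 0.082]), (0.53, [248.0, 167.0], [0.658, 0.077])]
top dish3_c [(0.95, [172.0, 189.0], [0.599, 0.262]), (0.44, [207.0, 215.0], [0.536, 0.173])]
top dish4_c [(0.6, [323.0, 224.0], [0.522, -0.108]), (0.56, [247.0, 209.0], [0.553, 0.076]), (0.16, [138.0, 264.0], [0.413, 0.335])]
top seat1 [(0.91, [319.0, 184.0], [0.616, -0.097]), (0.68, [284.0, 174.0], [0.64, -0.012]), (0.64, [247.0, 167.0], [0.653, 0.078])]
top seat2 [(0.91, [319.0, 184.0], [0.616, -0.097]), (0.68, [284.0, 174.0], [0.64, -0.012]), (0.64, [247.0, 167.0], [0.653, 0.078])]
top seat3 [(0.91, [319.0, 184.0], [0.616, -0.097]), (0.68, [284.0, 174.0], [0.64, -0.012]), (0.64, [247.0, 167.0], [0.653, 0.078])]
top seat4 [(0.91, [319.0, 184.0], [0.616, -0.097]), (0.68, [284.0, 174.0], [0.64, -0.012]), (0.64, [247.0, 167.0], [0.653, 0.078])]
top lens1_c [(0.62, [332.0, 260.0], [0.436, -0.131]), (0.61, [149.0, 253.0], [0.441, 0.311])]
top lens2_c [(0.71, [218.
[... 1899 characters left out ...]
57, -0.339]), (0.69, [214.0, 136.0], [0.35, -0.32])]
scene berth2 [(0.89, [187.0, 153.0], [0.457, -0.339]), (0.69, [214.0, 136.0], [0.35, -0.32])]
scene switch_tip [(0.4, [445.0, 230.0], [0.407, 0.395]), (0.28, [333.0, 250.0], [0.59, 0.192]), (0.25, [417.0, 246.0], [0.487, 0.351])]
scene knob_grip [(0.67, [413.0, 219.0], [0.415, 0.318])]
scene mark [(0.68, [402.0, 228.0], [0.431, 0.3])]
scene dimmer_box [(0.82, [416.0, 240.0], [0.399, 0.338]), (0.39, [333.0, 249.0], [0.53, 0.168])]
scene jar [(0.76, [347.0, 346.0], [0.745, 0.305])]
scene coral [(0.91, [139.0, 224.0], [0.712, -0.302])]
scene brush [(0.5, [336.0, 249.0], [0.527, 0.176])]
scene tweezers [(0.53, [224.0, 194.0], [0.505, -0.175])]
```

The top view shows the four dishes at (175,189), (241,212), (322,222) and (392,205), the lens handles near (222,258) and (331,257), the stand at (414,270) and the dimmer at (138,264). Next I'll zoom in for sub-pixel fits.

Run:
```python
import cv2
im=cv2.imread("pics/top0.png")
a=cv2.resize(im[125:325,90:190],None,fx=6,fy=6,interpolation=cv2.INTER_CUBIC)[540:1200]
cv2.imwrite("pics/z_dim.png",cv2.resize(im[228:300,95:180],None,fx=8,fy=8,interpolation=cv2.INTER_CUBIC))
cv2.imwrite("pics/z_box.png",cv2.resize(im[135:245,155:355],None,fx=4,fy=4,interpolation=cv2.INTER_CUBIC))
cv2.imwrite("pics/z_lens.png",cv2.resize(im[180:320,195:450],None,fx=3.1,fy=3.1,interpolation=cv2.INTER_CUBIC))
im=cv2.imread("pics/scene0.png")
cv2.imwrite("pics/z_dim2.png",cv2.resize(im[195:275,370:460],None,fx=7,fy=7,interpolation=cv2.INTER_CUBIC))
```

```text
(no output)
```

View pics/z_dim.png

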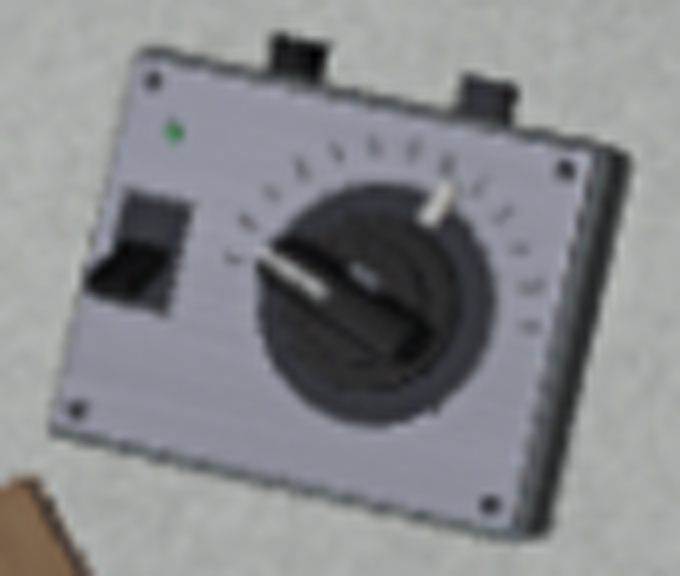

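View pics/z_box.png

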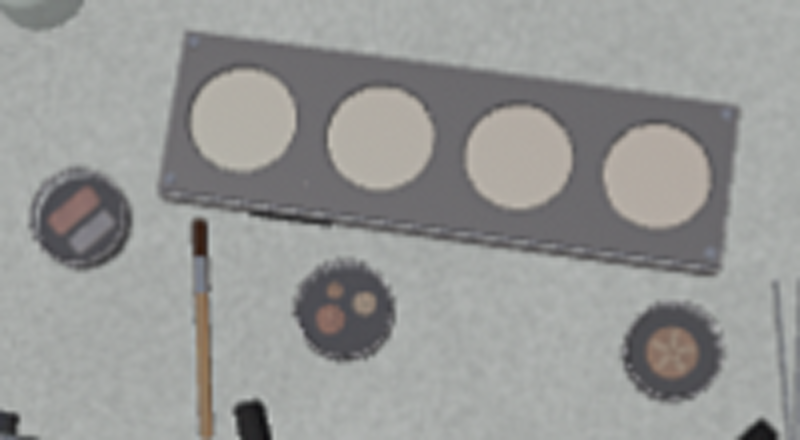

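View pics/z_lens.png

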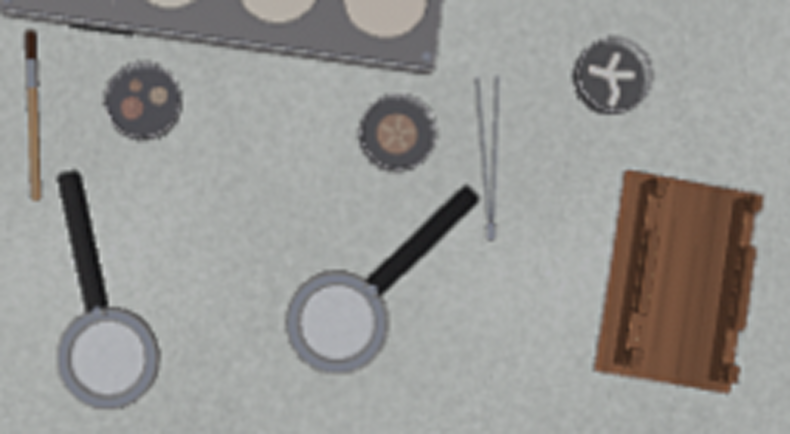

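View pics/z_dim2.png

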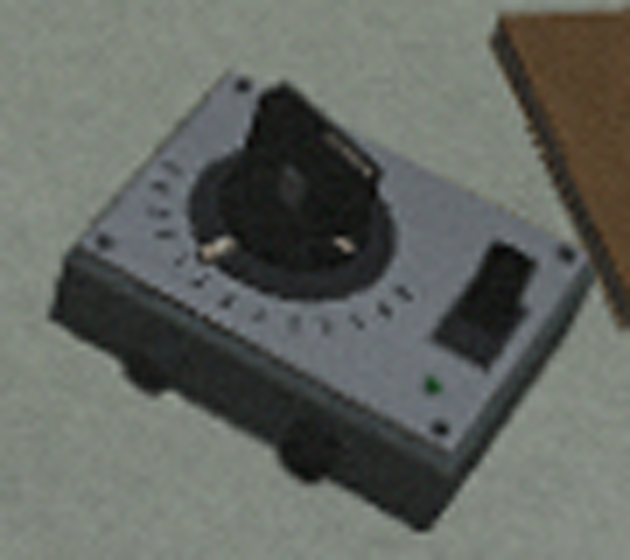

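Run:
```python
import cv2
im=cv2.imread("pics/scene0.png")
cv2.imwrite("pics/s_a.png",cv2.resize(im[125:245,160:360],None,fx=4,fy=4,interpolation=cv2.INTER_CUBIC))
cv2.imwrite("pics/s_b.png",cv2.resize(im[200:310,190:390],None,fx=4,fy=4,interpolation=cv2.INTER_CUBIC))
im=cv2.imread("pics/top0.png")
cv2.imwrite("pics/t_st.png",cv2.resize(im[228:312,380:450],None,fx=7,fy=7,interpolation=cv2.INTER_CUBIC))
```

```text
(no output)
```

View pics/s_a.png

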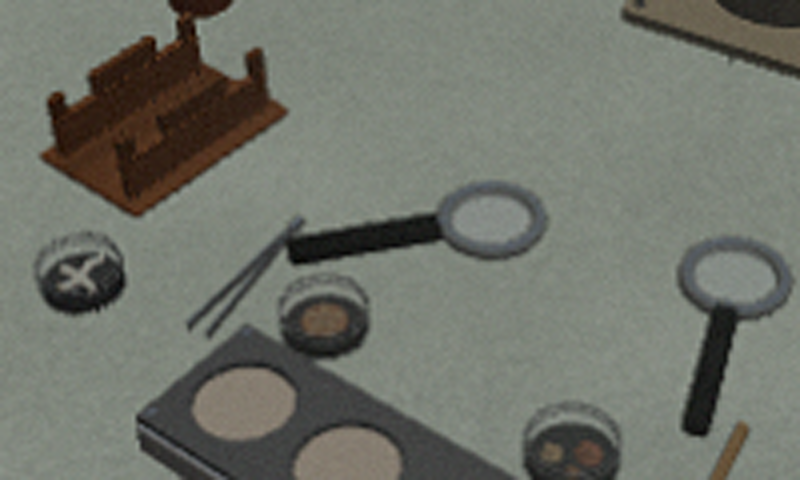

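View pics/s_b.png

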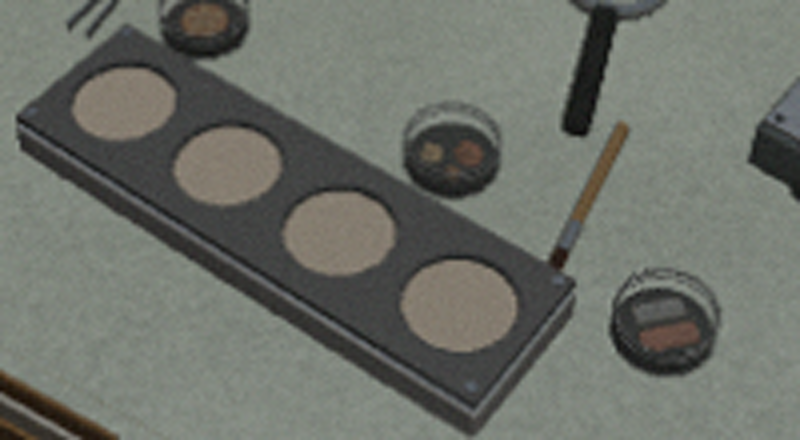

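View pics/t_st.png

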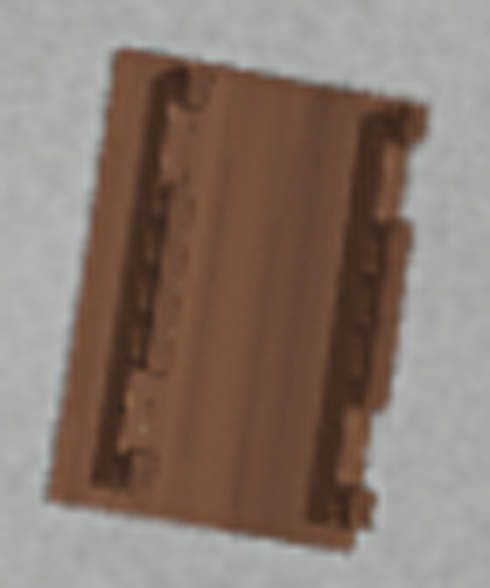

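Run:
```python
from h import *
d={c:snap(c) for c in("top","scene")}
# seats: bright cream blobs
for c in d:
    im=d[c]["img"].astype(int); 
    hsv=cv2.cvtColor(d[c]["img"],cv2.COLOR_RGB2HSV)
    m=((im[...,0]-im[...,2]>8)&(im[...,0]>165)).astype(np.uint8)
    n,l,st,ce=cv2.connectedComponentsWithStats(m)
    for i in range(1,n):
        if 200<st[i,4]<1200: print(c,"seat",st[i].tolist(),np.round(ce[i],2).tolist(),np.round(at(d[c],ce[i],.032),4).tolist())
    # black objects
    m=(im.max(2)<50).astype(np.uint8)
    n,l,st,ce=cv2.connectedComponentsWithStats(m)
    for i in range(1,n):
        if 80<st[i,4]<800: print(c,"black",st[i].tolist(),np.round(ce[i],1).tolist(),np.round(at(d[c],ce[i],.016),4).tolist())
    m=((im.max(2)<110)).astype(np.uint8)
    n,l,st,ce=cv2.connectedComponentsWithStats(m)
    for i in range(1,n):
        if 150<st[i,4]<800: print(c,"dark",st[i].tolist(),np.round(ce[i],1).tolist(),np.round(at(d[c],ce[i],.008),4).tolist())
```

```text
top seat [203, 153, 26, 24, 492] [215.36, 164.54] [0.6574, 0.1554]
top seat [237, 158, 26, 24, 494] [249.66, 169.33] [0.6476, 0.0719]
top seat [272, 162, 26, 25, 501] [284.21, 173.97] [0.6384, -0.0116]
top seat [306, 167, 26, 24, 498] [318.66, 178.7] [0.6292, -0.0948]
top black [157, 53, 23, 22, 377] [168.0, 63.7] [0.9274, 0.296]
top black [362, 59, 22, 22, 388] [372.9, 69.3] [0.9259, -0.2341]
top black [148, 112, 22, 21, 353] [158.0, 121.8] [0.7684, 0.3087]
top black [214, 236, 15, 44, 275] [221.3, 256.9] [0.4363, 0.133]
top black [314, 241, 35, 34, 266] [331.1, 256.9] [0.4433, -0.1285]
top black [128, 255, 25, 22, 372] [141.2, 265.5] [0.4089, 0.3257]
top dark [164, 69, 23, 20, 160] [177.4, 81.8] [0.8802, 0.269]
top dark [147, 111, 23, 23, 409] [158.0, 121.8] [0.7711, 0.311]
top dark [165, 179, 23, 23, 289] [176.3, 190.2] [0.5961, 0.2521]
top dark [380, 193, 23, 24, 328] [391.0, 204.8] [0.5742, -0.276]
top dark [229, 201, 25, 24, 369] [241.0, 212.9] [0.5445, 0.0905]
top dark [311, 211, 24, 24, 316] [322.4, 222.7] [0.5258, -0.1073]
top dark [113, 232, 61, 63, 374] [157.5, 258.2] [0.4
[... 1320 characters left out ...]
4.2, 252.9] [0.8351, -0.2969]
scene black [291, 239, 23, 10, 83] [301.1, 244.9] [0.57, 0.102]
scene black [0, 241, 21, 19, 202] [7.4, 252.3] [0.9706, -0.521]
scene black [162, 279, 66, 48, 234] [198.3, 302.0] [0.8231, -0.0126]
scene black [156, 287, 64, 48, 249] [190.8, 309.2] [0.8459, -0.0154]
scene black [333, 312, 28, 28, 620] [346.3, 325.6] [0.713, 0.2862]
scene dark [207, 171, 90, 39, 713] [254.7, 185.1] [0.4387, -0.1168]
scene dark [168, 183, 24, 21, 283] [180.0, 194.5] [0.5745, -0.2757]
scene dark [329, 184, 30, 51, 510] [340.0, 205.6] [0.3928, 0.1242]
scene dark [118, 214, 37, 24, 285] [137.2, 227.8] [0.7279, -0.2911]
scene dark [342, 267, 28, 27, 563] [355.5, 281.0] [0.5955, 0.2563]
```

Run:
```python
from h import *
d={c:snap(c) for c in("top","scene")}
im=d["scene"]["img"].astype(int)
m=((im[...,0]-im[...,2]>8)&(im[...,0]>115)).astype(np.uint8);m[:,:190]=0
n,l,st,ce=cv2.connectedComponentsWithStats(m)
for i in range(1,n):
    if 200<st[i,4]<1200: print("scene seat",st[i].tolist(),np.round(ce[i],2).tolist(),np.round(at(d["scene"],ce[i],.0315),4).tolist())
f=lambda p,s,o:[(p[0]+.5)/s-.5+o[0],(p[1]+.5)/s-.5+o[1]]
T=d["top"];S=d["scene"]
# dimmer top corners
for p in[(145,50),(606,150),(530,538),(50,432)]: print("dimT corner",np.round(at(T,f(p,8,(95,228)),.045),4))
for p in[(232,70),(590,258),(462,455),(70,252)]: print("dimS corner",np.round(at(S,f(p,7,(370,195)),.045),4))
print("knob skirt T",at(T,f((377,305),8,(95,228)),.05), "mark",at(T,f((437,203),8,(95,228)),.053),at(S,f((217,247),7,(370,195)),.053))
print("pointer line T",at(T,f((263,252),8,(95,228)),.0925),at(T,f((325,293),8,(95,228)),.0925))
print("pointer line S",at(S,f((375,172),7,(370,195)),.0925),at(S,f((328,138),7,(370,195)),.0925))
for p in[(118,50),(430,100),(352,550),(48,498)]: print("standT base",np.round(at(T,f(p,7,(380,228)),.008),4))
for p in[(42,155),(137,214),(288,112),(195,55)]: print("standS base",np.round(at(S,f(p,4,(160,125)),.008),4))
for p in[(70,178),(95,307),(470,194),(375,284)]: print("lensT handle ends",np.round(at(T,f(p,3.1,(195,180)),.016),4))
for p in[(108,357),(337,322)]: print("lensT lens",np.round(at(T,f(p,3.1,(195,180)),.012),4))
for p in[(492,219),(735,276)]: print("lensS lens",np.round(at(S,f(p,4,(160,125)),.010),4))
```

```text
scene seat [535, 175, 25, 20, 375] [548.05, 183.98] [0.0299, 0.6202]
scene seat [208, 217, 25, 18, 338] [220.47, 225.51] [0.6276, -0.094]
scene seat [234, 232, 26, 19, 384] [246.41, 241.13] [0.637, -0.0103]
scene seat [261, 248, 27, 21, 430] [274.29, 257.91] [0.6466, 0.0731]
scene seat [291, 265, 28, 23, 491] [304.37, 276.01] [0.6564, 0.1568]
dimT corner [0.4805 0.3917]
dimT corner [0.4558 0.2505]
dimT corner [0.3425 0.2671]
dimT corner [0.3668 0.4132]
dimS corner [0.3438 0.2748]
dimS corner [0.3694 0.415 ]
dimS corner [0.477  0.3992]
dimS corner [0.458  0.2549]
knob skirt T [0.40802628 0.31482764] mark [0.43819735 0.29788618] [0.43795249 0.29951882]
pointer line T [0.42081592 0.3366072 ] [0.41004394 0.31796745]
pointer line S [0.41723722 0.33955906] [0.40991327 0.32094547]
standT base [ 0.5009 -0.289 ]
standT base [ 0.4856 -0.4011]
standT base [ 0.3293 -0.3716]
standT base [ 0.3463 -0.2643]
standS base [ 0.4841 -0.3921]
standS base [ 0.5012 -0.2857]
standS base [ 0.349  -0.2601]
standS base [ 0.3248 -0.3693]
lensT handle ends [0.4833 0.1446]
lensT handle ends [0.385  0.1213]
lensT handle ends [ 0.4792 -0.1646]
lensT handle ends [ 0.4084 -0.0922]
lensT lens [0.3473 0.1104]
lensT lens [ 0.3787 -0.0639]
lensS lens [ 0.3802 -0.0602]
lensS lens [0.3476 0.1134]
```

Run:
```python
from h import *
go([.596,.2545,.10],-.1133)
```

```text
dp [-178.8, 470.0, 131.3] ang [0.0, 0.0, 1.328] q6 1.47 yawnow 1.215
```

```bash
python3 -m inch '{"jaw":[85,85,85,85,85,85,85,85],"dp":[[-22,59,16],[-45,118,33],[-67,176,49],[-90,235,66],[-112,294,82],[-134,352,98],[-157,411,115],[-179,470,131]],"angular":[[0,0,0.17],[0,0,0.34],[0,0,0.51],[0,0,0.68],[0,0,0.85],[0,0,1.02],[0,0,1.18],[0,0,1.328]]}' 40
python3 - <<'E'
from h import *
go([.596,.2545,.10],-.1133)
snap("top","top1");snap("scene","scene1")
E
```

```text
time_s: 3.4
tool_pos: [0.583, 0.2655, 0.1049]
eef_rot: [-3.136, 0.185, -0.001]
wrist_force: [0.2, 0.7, 0.6]
finger_gap: 0.0851
dp [14.2, 9.4, 4.9] ang [-0.0, -0.0, -0.005] q6 2.02 yawnow -0.118
```

```bash
python3 -m inch '{"jaw":[85,85,85],"dp":[[14,9,10],[14,9,35],[14,9,50]],"angular":[[0,0,0],[0,0,0],[0,0,0]]}'
python3 - <<'E'
from h import *
d=snap("scene");cv2.imwrite("pics/s2.png",cv2.cvtColor(cv2.resize(d["img"][200:320,290:430],None,fx=5,fy=5,interpolation=cv2.INTER_CUBIC),cv2.COLOR_RGB2BGR))
go([.596,.2545,.006],-.1133)
E
```

```text
time_s: 3.88
tool_pos: [0.5973, 0.2517, 0.052]
eef_rot: [3.133, -0.188, -0.001]
wrist_force: [-0.3, -0.6, 0.4]
finger_gap: 0.085
dp [-0.0, -3.2, 44.0] ang [0.004, 0.004, -0.007] q6 1.99 yawnow -0.12
```

View pics/s2.png

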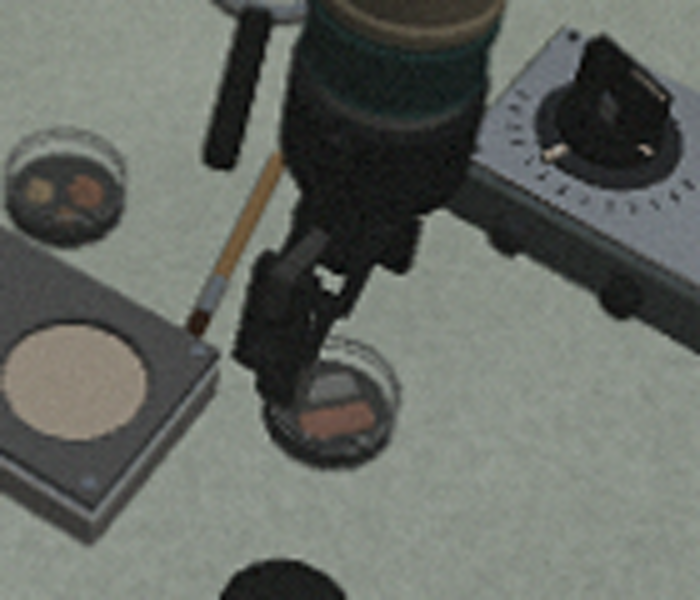

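Run:
```python
from h import *
d=snap("scene")
s=ctrl.get_state();M=R.from_rotvec(s["eef_rot"]).as_matrix();p=s["tool_pos"]
for o in([0,0,0],[.0425,0,-.013],[-.0425,0,-.013],[.0425,0,-.03],[-.0425,0,-.03]):
    q=proj(d,p+M@np.array(o))[0]; print(o,np.round((q-[290,200])*5),)
for c in([.596,.2545,0],[.596,.2545,.024]): print(np.round((proj(d,c)[0]-[290,200])*5))
```

```text
[0, 0, 0] [329. 344.]
[0.0425, 0, -0.013] [283. 392.]
[-0.0425, 0, -0.013] [381. 265.]
[0.0425, 0, -0.03] [287. 368.]
[-0.0425, 0, -0.03] [387. 241.]
[321. 414.]
[328. 383.]
```

```bash
python3 -m inch '{"jaw":[85,85,85,85,58,58,58,58],"dp":[[0,-5,15],[0,-5,30],[0,-5,42],[0,-5,45],[0,-5,45],[0,-5,45],[0,-5,45],[0,-5,45]],"angular":[[0,0,0],[0,0,0],[0,0,0],[0,0,0],[0,0,0],[0,0,0],[0,0,0],[0,0,0]]}' 25; python3 -m inch '{"jaw":[58,58],"dp":[[0,0,0],[0,0,0]],"angular":[[0,0,0],[0,0,0]]}' 25;  python3 - <<'E'
from h import *
d=snap("scene");cv2.imwrite("pics/s3.png",cv2.cvtColor(cv2.resize(d["img"][200:320,290:430],None,fx=5,fy=5,interpolation=cv2.INTER_CUBIC),cv2.COLOR_RGB2BGR))
d=snap("top");cv2.imwrite("pics/t3.png",cv2.cvtColor(cv2.resize(d["img"][130:250,110:250],None,fx=5,fy=5,interpolation=cv2.INTER_CUBIC),cv2.COLOR_RGB2BGR))
E
```

```text
time_s: 4.97
tool_pos: [0.5968, 0.2565, 0.0066]
eef_rot: [3.133, -0.188, -0.004]
wrist_force: [1.0, -0.3, 2.1]
finger_gap: 0.058
time_s: 5.22
tool_pos: [0.5968, 0.2565, 0.0066]
eef_rot: [3.133, -0.188, -0.004]
wrist_force: [-0.1, -0.4, 0.3]
finger_gap: 0.0583
```

View pics/s3.png

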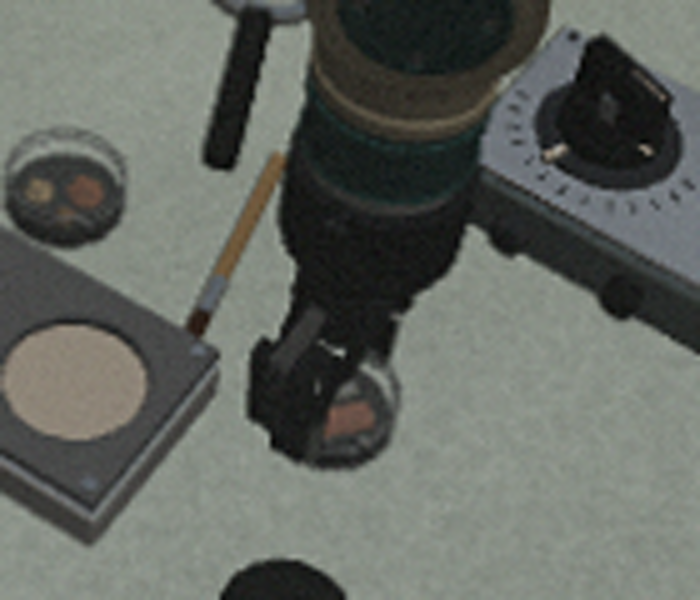

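View pics/t3.png

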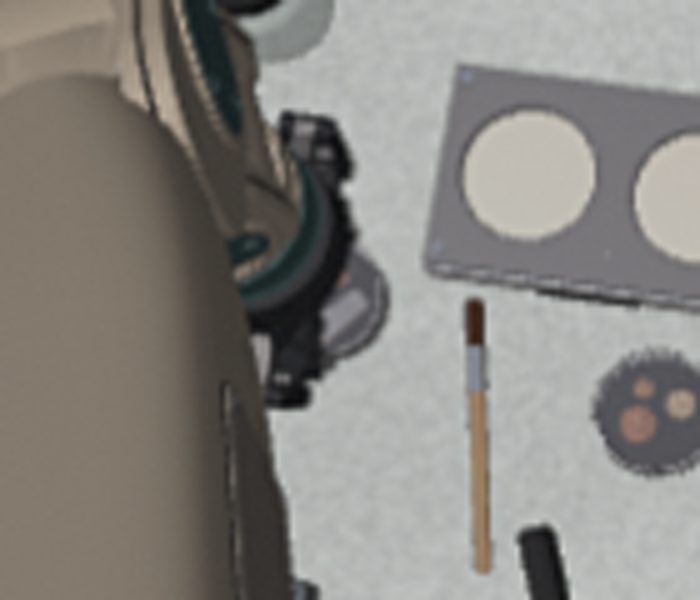

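```bash
python3 -m inch '{"jaw":[45,45,45],"dp":[[0,0,0],[0,0,0],[0,0,0]],"angular":[[0,0,0],[0,0,0],[0,0,0]]}' 25
```

```text
time_s: 5.7
tool_pos: [0.5969, 0.2565, 0.0068]
eef_rot: [3.133, -0.188, -0.004]
wrist_force: [-0.8, -0.8, 1.5]
finger_gap: 0.0583
```

```bash
python3 -m inch '{"jaw":[70,70,70,70,70,70,70,70],"dp":[[0,0,0],[0,0,-2],[0,0,-2],[0,0,-2],[0,0,-2],[0,0,-2],[0,0,-2],[0,0,-2]],"angular":[[0,0,0],[0,0,0],[0,0,-0.18],[0,0,-0.36],[0,0,-0.54],[0,0,-0.72],[0,0,-0.9],[0,0,-1.08]]}' 25;python3 -m inch '{"jaw":[70,70,70,70,45,45,45,45],"dp":[[0,0,0],[0,0,0],[0,0,0],[0,0,2],[0,0,2],[0,0,2],[0,0,2],[0,0,2]],"angular":[[0,0,-0.18],[0,0,-0.36],[0,0,-0.49],[0,0,-0.49],[0,0,-0.49],[0,0,-0.49],[0,0,-0.49],[0,0,-0.49]]}' 25
```

```text
time_s: 6.7
tool_pos: [0.5969, 0.2565, 0.0088]
eef_rot: [2.781, 1.458, -0.006]
wrist_force: [0.5, -0.8, -0.1]
finger_gap: 0.0699
time_s: 7.7
tool_pos: [0.5969, 0.2566, 0.0068]
eef_rot: [2.345, 2.09, -0.006]
wrist_force: [-0.5, 0.1, -0.5]
finger_gap: 0.058
```

```bash
python3 -m inch '{"jaw":[40,40,40,40],"dp":[[0,0,0],[0,0,-20],[0,0,-60],[0,0,-75]],"angular":[[0,0,0],[0,0,0],[0,0,0],[0,0,0]]}' 40;python3 - <<'E'
from h import *
go([.6569,.1563,.080],1.457)
E
```

```text
time_s: 8.2
tool_pos: [0.5993, 0.2575, 0.0856]
eef_rot: [2.343, 2.088, 0.002]
wrist_force: [0.8, -0.3, 0.1]
finger_gap: 0.0571
dp [-93.9, 68.8, 5.9] ang [0.003, 0.001, -0.001] q6 0.42 yawnow 1.456
```

```bash
python3 -m inch '{"jaw":[40,40,40,40,40,40],"dp":[[-31,23,0],[-62,46,2],[-94,69,4],[-94,69,6],[-94,69,6],[-94,69,6]],"angular":[[0,0,0],[0,0,0],[0,0,0],[0,0,0],[0,0,0],[0,0,0]]}' 40;python3 - <<'E'
from h import *
go([.6569,.1563,.080],1.457)
d=snap("scene");cv2.imwrite("pics/s4.png",cv2.cvtColor(cv2.resize(d["img"][210:310,230:370],None,fx=5,fy=5,interpolation=cv2.INTER_CUBIC),cv2.COLOR_RGB2BGR))
d=snap("top");cv2.imwrite("pics/t4.png",cv2.cvtColor(cv2.resize(d["img"][110:230,140:280],None,fx=5,fy=5,interpolation=cv2.INTER_CUBIC),cv2.COLOR_RGB2BGR))
E
```

```text
time_s: 8.95
tool_pos: [0.6563, 0.1571, 0.0798]
eef_rot: [2.343, 2.09, 0.002]
wrist_force: [0.7, -0.9, -0.5]
finger_gap: 0.0574
dp [-0.8, 0.6, -0.2] ang [0.002, 0.001, -0.0] q6 0.25 yawnow 1.457
```

View pics/s4.png

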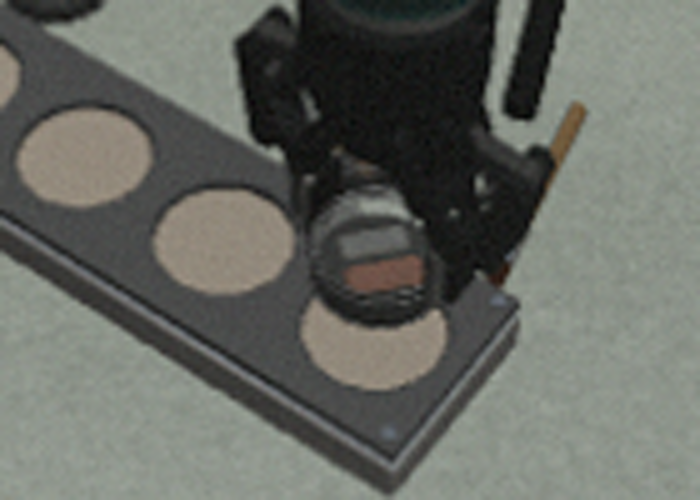

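View pics/t4.png

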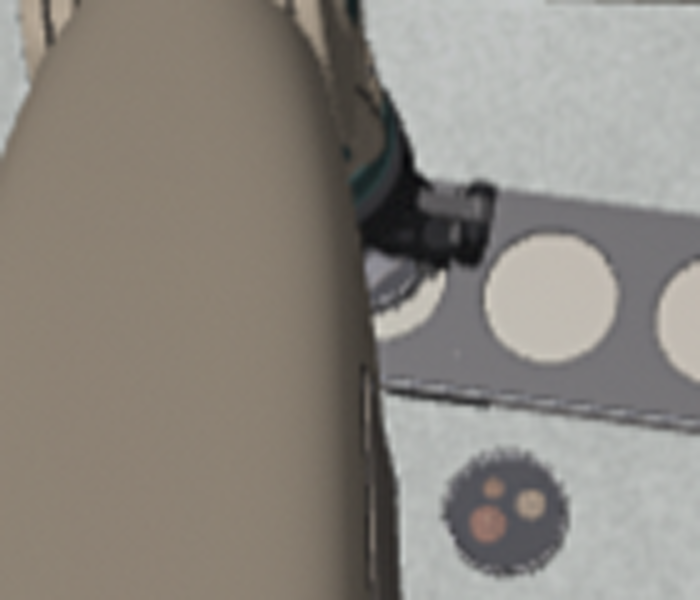

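Run:
```python
from h import *
d=snap("scene")
for P in([.6563,.1571,.0735],[.6563,.1571,.0975],[.6569,.1563,.030],[.6569,.1563,.036]):print(np.round((proj(d,P)[0]-[230,210]+.5)*5-.5))
# outline
def circ(c,z,r=.03):
    a=np.linspace(0,2*np.pi,40,endpoint=False);return np.c_[c[0]+r*np.cos(a),c[1]+r*np.sin(a),np.full(40,z)]
im=cv2.imread("pics/s4.png")
for c,z,r,col in(((.6563,.1571),.073,.03,(0,255,0)),((.6563,.1571),.097,.03,(0,255,0)),((.6569,.1563),.036,.0325,(0,0,255)),((.6569,.1563),.03,.0325,(255,0,0))):
    q=((proj(d,circ(c,z,r))-[230,210]+.5)*5-.5).astype(np.int32);cv2.polylines(im,[q.reshape(-1,1,2)],True,col,1)
cv2.imwrite("pics/s4o.png",im)
```

```text
[378. 275.]
[380. 240.]
[372. 334.]
[373. 326.]
```

View pics/s4o.png

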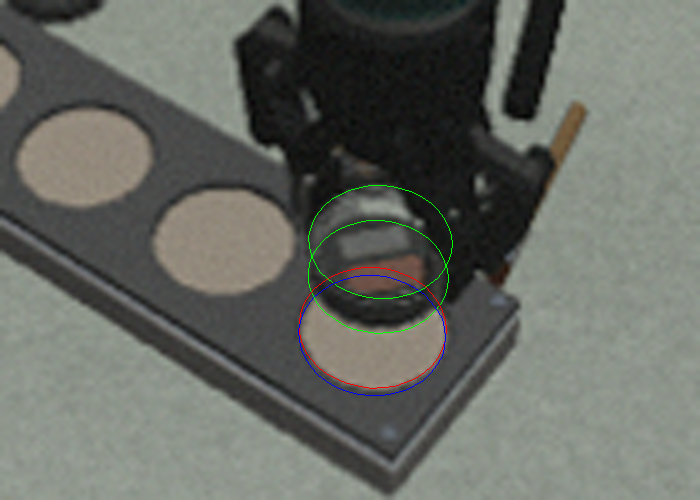

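```bash
python3 -m inch '{"jaw":[40,40,40,40],"dp":[[-0.5,0.8,10],[-0.5,0.8,22],[-0.5,0.8,32],[-0.5,0.8,32]],"angular":[[0,0,0],[0,0,0],[0,0,0],[0,0,0]]}' 40;python3 - <<'E'
from h import *
go([.6571,.1567,.0368],1.457)
d=snap("scene");cv2.imwrite("pics/s5.png",cv2.cvtColor(cv2.resize(d["img"][225:305,255:355],None,fx=7,fy=7,interpolation=cv2.INTER_CUBIC),cv2.COLOR_RGB2BGR))
E
```

```text
time_s: 9.6
tool_pos: [0.656, 0.1562, 0.0461]
eef_rot: [2.344, 2.091, -0.002]
wrist_force: [0.7, -0.3, -0.4]
finger_gap: 0.0569
dp [0.6, 1.0, 9.3] ang [-0.0, 0.002, -0.0] q6 0.25 yawnow 1.457
```

View pics/s5.png

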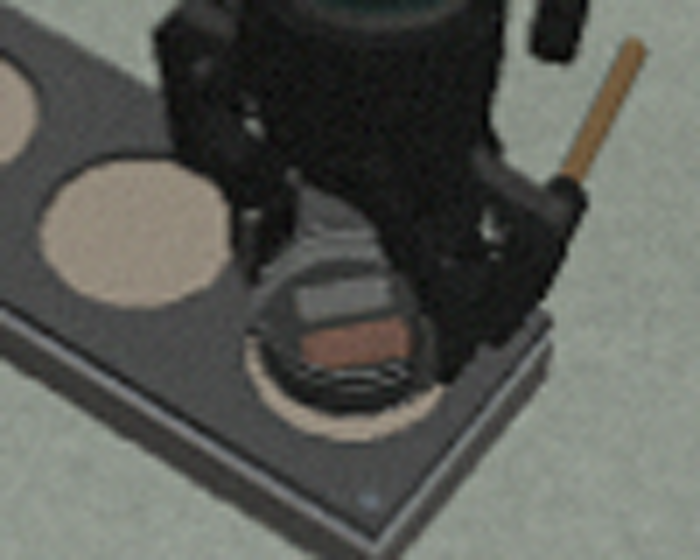

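```bash
python3 -m inch '{"jaw":[40,40,40,40],"dp":[[0.6,1,4],[0.6,1,7],[0.6,1,9],[0.6,1,9.5]],"angular":[[0,0,0],[0,0,0],[0,0,0],[0,0,0]]}' 40;python3 - <<'E'
from h import *
go([.6571,.1567,.0368],1.457)
E
```

```text
time_s: 10.15
tool_pos: [0.6578, 0.1568, 0.0374]
eef_rot: [2.343, 2.09, -0.0]
wrist_force: [-0.2, 0.1, -0.4]
finger_gap: 0.057
dp [-0.2, -0.7, 0.6] ang [0.001, 0.001, -0.0] q6 0.25 yawnow 1.457
```

```bash
python3 -m inch '{"jaw":[40,72,72,72,72,72],"dp":[[0,0,1],[0,0,1],[0,0,1],[0,0,0],[0,0,-40],[0,0,-80]],"angular":[[0,0,0],[0,0,0],[0,0,0],[0,0,0],[0,0,0],[0,0,0]]}' 40;python3 - <<'E'
from h import *
go([.545,.0915,.08],1.457)
d=snap("scene","scene6");cv2.imwrite("pics/s6.png",cv2.cvtColor(cv2.resize(d["img"][225:305,255:355],None,fx=7,fy=7,interpolation=cv2.INTER_CUBIC),cv2.COLOR_RGB2BGR))
E
```

```text
time_s: 10.9
tool_pos: [0.657, 0.1568, 0.1174]
eef_rot: [2.344, 2.091, -0.003]
wrist_force: [0.6, 0.6, -0.1]
finger_gap: 0.0718
dp [-77.5, -103.8, 37.6] ang [-0.001, 0.002, -0.0] q6 0.25 yawnow 1.457
```

View pics/s6.png

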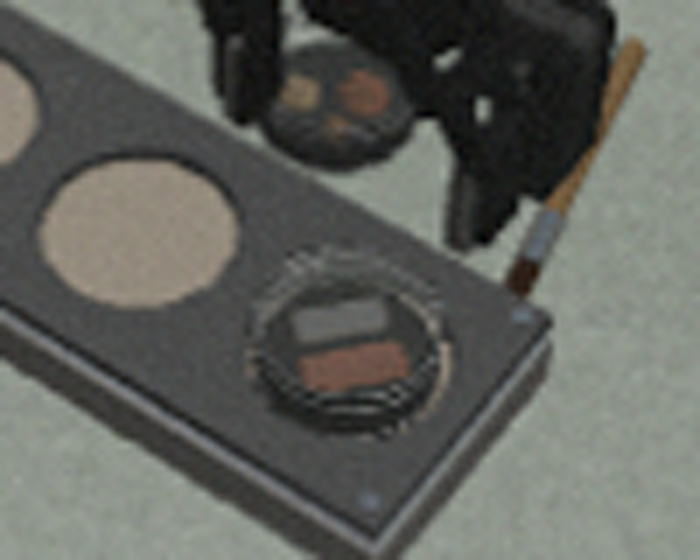

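```bash
cat >> h.py <<'E'
def bbox(d,c,r=.03,z0=0,h=.024):
    a=np.linspace(0,2*np.pi,72,endpoint=False)
    P=np.vstack([np.c_[c[0]+r*np.cos(a),c[1]+r*np.sin(a),np.full(72,z)] for z in(z0,z0+h)])
    q=proj(d,P);return np.r_[q.min(0),q.max(0)]
from scipy.optimize import least_squares
def fitbb(d,bb,c0):
    r=least_squares(lambda c:bbox(d,c)-np.array(bb),c0,diff_step=1e-4);return np.round(r.x,4),np.round(r.fun,1)
E
python3 - <<'E'
from h import *
d=snap("scene")
def cv(b,o): b=np.array(b,float);return ((b+.5)/4-.5)+np.array(o+o)
for n,b,o,c in(("d3",(610,267,720,377),(190,200),(.596,.256)),("d2",(403,100,500,197),(190,200),(.545,.09)),("d4",(278,272,370,357),(160,125),(.526,-.1)),("d1",(35,232,126,315),(160,125),(.57,-.27))):
    print(n,fitbb(d,cv(b,o),c))
E
```

```text
d3 (array([0.5954, 0.2564]), array([-0.2, -0.3,  0.2,  0.3]))
d2 (array([0.5421, 0.0907]), array([-0.2, -0.3,  0.2,  0.3]))
d4 (array([ 0.5212, -0.1077]), array([-0. , -0.5,  0. ,  0.4]))
d1 (array([ 0.5727, -0.2769]), array([-0.2, -0.2,  0.2,  0.2]))
```

```bash
python3 - <<'E'
from h import *
go([.5436,.0909,.0066],1.457)
E
python3 -m inch '{"jaw":[80,80,80,80,80],"dp":[[-26,-35,5],[-52,-70,15],[-78,-105,30],[-78,-105,55],[-78,-105,60]],"angular":[[0,0,0],[0,0,0],[0,0,0],[0,0,0],[0,0,0]]}' 40
python3 - <<'E'
from h import *
go([.5436,.0909,.0066],1.457)
E
```

```text
dp [-79.8, -111.2, 115.4] ang [0.011, -0.001, -0.0] q6 0.25 yawnow 1.457
time_s: 11.62
tool_pos: [0.5471, 0.0916, 0.0602]
eef_rot: [2.341, 2.088, 0.009]
wrist_force: [0.6, 0.8, -0.2]
finger_gap: 0.08
dp [-1.2, -3.8, 53.6] ang [0.007, -0.001, -0.0] q6 0.16 yawnow 1.457
```

```bash
python3 -m inch '{"jaw":[80,80,80,80,80,40,40,40],"dp":[[-1,-4,15],[-1,-4,32],[-1,-4,48],[-1,-4,53],[-1,-4,53],[-1,-4,53],[-1,-4,53],[-1,-4,53]],"angular":[[0,0,0],[0,0,0],[0,0,0],[0,0,0],[0,0,0],[0,0,0],[0,0,0],[0,0,0]]}' 40;python3 -m inch '{"jaw":[40,40,40],"dp":[[0,0,0],[0,0,0],[0,0,0]],"angular":[[0,0,0],[0,0,0],[0,0,0]]}' 40
```

```text
time_s: 12.62
tool_pos: [0.5445, 0.0912, 0.0083]
eef_rot: [2.34, 2.087, 0.012]
wrist_force: [-1.2, 0.5, 5.4]
finger_gap: 0.0572
time_s: 13.0
tool_pos: [0.5445, 0.0912, 0.0083]
eef_rot: [2.34, 2.087, 0.011]
wrist_force: [-0.3, -0.1, 1.6]
finger_gap: 0.057
```

```bash
python3 -m inch '{"jaw":[40,40,40,40],"dp":[[0,0,-10],[0,0,-45],[0,0,-80],[0,0,-80]],"angular":[[0,0,0],[0,0,0],[0,0,0],[0,0,0]]}' 40;python3 - <<'E'
from h import *
go([.6484,.0735,.080],-.1133)
E
```

```text
time_s: 13.5
tool_pos: [0.5467, 0.0913, 0.0918]
eef_rot: [2.337, 2.084, 0.02]
wrist_force: [1.0, 0.1, -1.2]
finger_gap: 0.057
dp [-6.1, 102.9, 13.4] ang [0.011, -0.015, 1.57] q6 0.16 yawnow 1.457
```

```bash
python3 -m inch '{"jaw":[40,40,40,40,40,40,40,40],"dp":[[-1,5,0],[-2,20,0],[-4,40,0],[-5,60,2],[-6,80,6],[-6,95,10],[-6,103,12],[-6,103,13]],"angular":[[0,0,0.18],[0,0,0.36],[0,0,0.54],[0,0,0.72],[0,0,0.9],[0,0,1.08],[0.01,-0.01,1.26],[0.011,-0.015,1.44]]}' 40;python3 - <<'E'
from h import *
go([.648,.0733,.047],-.1133)
E
```

```text
time_s: 14.5
tool_pos: [0.6482, 0.0734, 0.0786]
eef_rot: [3.14, 0.016, -0.004]
wrist_force: [-0.8, -0.2, -0.6]
finger_gap: 0.0572
dp [-0.1, 0.1, 31.6] ang [0.002, 0.003, 0.124] q6 1.57 yawnow 0.01
```

```bash
python3 -m inch '{"jaw":[40,40,40,40],"dp":[[0,0,10],[0,0,20],[0,0,31],[0,0,31]],"angular":[[0,0,0.1],[0,0,0.12],[0,0,0.124],[0,0,0.124]]}' 40;python3 - <<'E'
from h import *
go([.648,.0733,.0383],-.1133)
d=snap("scene");cv2.imwrite("pics/s7.png",cv2.cvtColor(cv2.resize(d["img"][215:295,235:335],None,fx=7,fy=7,interpolation=cv2.INTER_CUBIC),cv2.COLOR_RGB2BGR))
E
```

```text
time_s: 15.0
tool_pos: [0.6465, 0.0734, 0.0459]
eef_rot: [3.135, -0.177, -0.009]
wrist_force: [-0.5, -1.0, -1.9]
finger_gap: 0.057
dp [1.5, -0.1, 7.6] ang [0.002, 0.006, 0.0] q6 1.7 yawnow -0.113
```

View pics/s7.png

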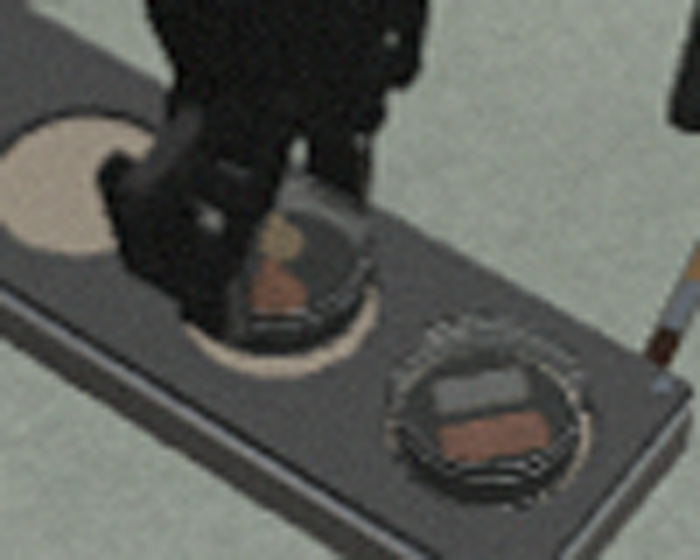

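```bash
python3 -m inch '{"jaw":[40,40,40,40,40],"dp":[[1.5,0,3],[1.5,0,5],[1.5,0,7],[1.5,0,8],[1.5,0,8]],"angular":[[0,0.006,0],[0,0.006,0],[0,0.006,0],[0,0.006,0],[0,0.006,0]]}' 40
```

```text
time_s: 15.68
tool_pos: [0.6487, 0.0732, 0.0387]
eef_rot: [3.134, -0.177, 0.002]
wrist_force: [-0.7, -0.7, -1.1]
finger_gap: 0.0575
```

```bash
python3 -m inch '{"jaw":[72,72,72,72,72,72],"dp":[[0,0,0],[0,0,0],[0,0,-3],[0,0,-20],[0,0,-60],[0,0,-90]],"angular":[[0,0,0],[0,0,0],[0,0,0],[0,0,0],[0,0,0],[0,0,0]]}' 40;python3 - <<'E'
from h import *
go([.5227,-.1075,.06],1.457)
d=snap("scene","scene8");cv2.imwrite("pics/s8.png",cv2.cvtColor(cv2.resize(d["img"][165:295,160:335],None,fx=4.5,fy=4.5,interpolation=cv2.INTER_CUBIC),cv2.COLOR_RGB2BGR))
E
```

```text
time_s: 16.42
tool_pos: [0.6495, 0.0734, 0.1317]
eef_rot: [3.135, -0.177, 0.007]
wrist_force: [-0.3, -0.0, 0.9]
finger_gap: 0.0719
dp [-105.9, 193.9, 71.6] ang [0.005, -0.002, -1.57] q6 1.7 yawnow -0.113
```

View pics/s8.png

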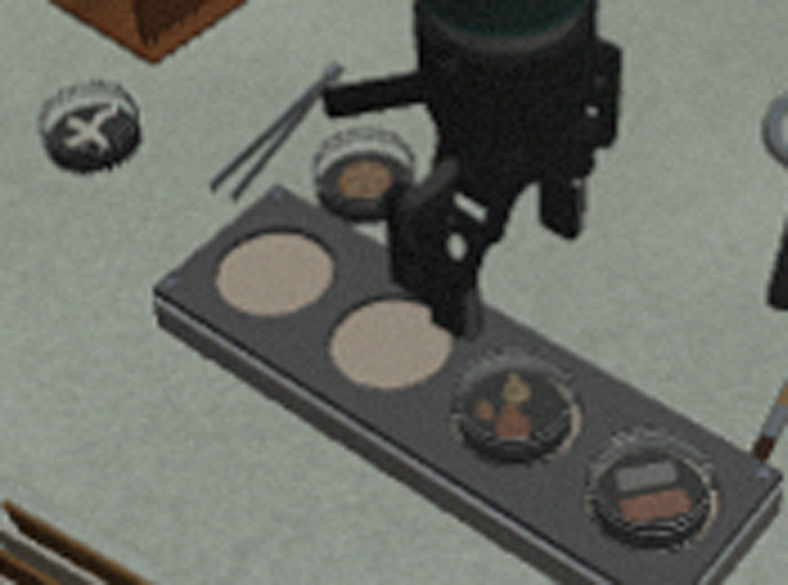

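```bash
python3 -m inch '{"jaw":[78,78,78,78,78,78,78,78],"dp":[[-13,24,0],[-26,48,0],[-40,73,0],[-53,97,5],[-66,121,15],[-80,145,30],[-93,170,45],[-106,194,60]],"angular":[[0,0,-0.18],[0,0,-0.36],[0,0,-0.54],[0,0,-0.72],[0,0,-0.9],[0,0,-1.08],[0,0,-1.26],[0.005,-0.002,-1.44]]}' 40;python3 - <<'E'
from h import *
go([.5227,-.1075,.0075],1.457)
d=snap("scene");cv2.imwrite("pics/s9.png",cv2.cvtColor(cv2.resize(d["img"][165:245,190:290],None,fx=7,fy=7,interpolation=cv2.INTER_CUBIC),cv2.COLOR_RGB2BGR))
E
```

```text
time_s: 17.48
tool_pos: [0.5259, -0.1083, 0.0762]
eef_rot: [2.465, 1.939, 0.011]
wrist_force: [-0.4, -0.1, -0.3]
finger_gap: 0.0777
dp [-0.1, -3.9, 68.7] ang [0.009, -0.002, -0.124] q6 -0.09 yawnow 1.333
```

View pics/s9.png

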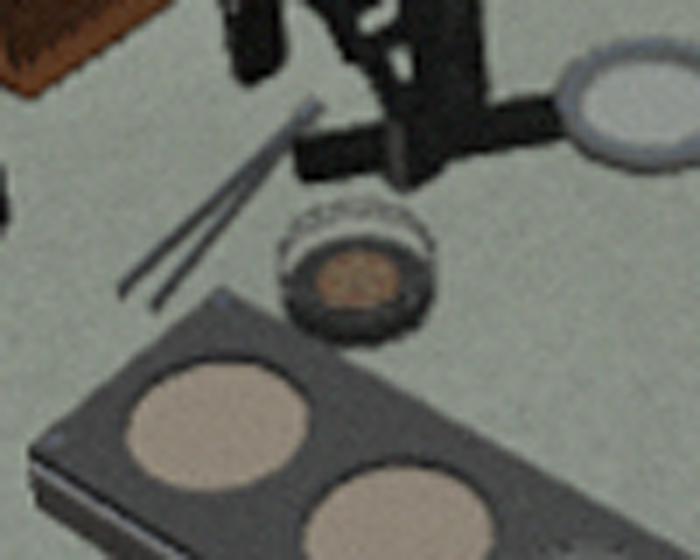

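```bash
python3 -m inch '{"jaw":[76,76,76,76,76,40,40,40],"dp":[[0,-4,18],[0,-4,36],[0,-4,54],[0,-4,66],[0,-4,68],[0,-4,68],[0,-4,68],[0,-4,68]],"angular":[[0.009,0,-0.12],[0.009,0,-0.124],[0.009,0,-0.124],[0.009,0,-0.124],[0.009,0,-0.124],[0.009,0,-0.124],[0.009,0,-0.124],[0.009,0,-0.124]]}' 40;python3 -m inch '{"jaw":[40,40,40],"dp":[[0,0,0],[0,0,0],[0,0,0]],"angular":[[0,0,0],[0,0,0],[0,0,0]]}' 40
```

```text
time_s: 18.52
tool_pos: [0.5199, -0.1092, 0.0069]
eef_rot: [-2.339, -2.093, 0.004]
wrist_force: [-0.1, 0.5, 4.3]
finger_gap: 0.0577
time_s: 18.9
tool_pos: [0.5198, -0.1093, 0.007]
eef_rot: [-2.34, -2.093, 0.004]
wrist_force: [0.1, -0.2, 2.0]
finger_gap: 0.0574
```

```bash
python3 -m inch '{"jaw":[40,40,40,40],"dp":[[0,0,-10],[0,0,-45],[0,0,-80],[0,0,-80]],"angular":[[0,0,0],[0,0,0],[0,0,0],[0,0,0]]}' 40;python3 - <<'E'
from h import *
go([.6385,-.0103,.080],-.1133)
E
```

```text
time_s: 19.4
tool_pos: [0.523, -0.1103, 0.0905]
eef_rot: [2.339, 2.092, 0.001]
wrist_force: [0.6, -0.1, -1.0]
finger_gap: 0.0574
dp [112.2, 103.6, 10.6] ang [0.001, 0.004, -1.569] q6 -0.22 yawnow 1.459
```

```bash
python3 -m inch '{"jaw":[40,40,40,40,40,40,40,40],"dp":[[14,10,0],[28,20,0],[45,40,0],[60,60,2],[80,80,6],[100,95,8],[115,103,10],[115,103,10]],"angular":[[0,0,0.18],[0,0,0.36],[0,0,0.54],[0,0,0.72],[0,0,0.9],[0,0,1.08],[0,0,1.26],[0.001,0.004,1.44]]}' 40;python3 - <<'E'
from h import *
go([.6385,-.0075,.046],-.1133)
E
```

```text
time_s: 20.4
tool_pos: [0.6378, -0.0062, 0.079]
eef_rot: [-3.14, -0.024, -0.004]
wrist_force: [-0.3, -0.4, -0.0]
finger_gap: 0.0572
dp [0.6, 1.4, 33.0] ang [-0.002, -0.003, 0.129] q6 1.44 yawnow 0.015
```

```bash
python3 -m inch '{"jaw":[40,40,40,40,40],"dp":[[0.6,1.4,10],[0.6,1.4,20],[0.6,1.4,31],[0.6,1.4,33],[0.6,1.4,33]],"angular":[[0,0,0.1],[0,0,0.12],[0,0,0.129],[0,0,0.129],[0,0,0.129]]}' 40;python3 - <<'E'
from h import *
go([.6387,-.0075,.0372],-.1133)
d=snap("scene");cv2.imwrite("pics/s10.png",cv2.cvtColor(cv2.resize(d["img"][200:280,210:310],None,fx=7,fy=7,interpolation=cv2.INTER_CUBIC),cv2.COLOR_RGB2BGR))
d=snap("top");cv2.imwrite("pics/t10.png",cv2.cvtColor(cv2.resize(d["img"][140:210,240:350],None,fx=7,fy=7,interpolation=cv2.INTER_CUBIC),cv2.COLOR_RGB2BGR))
E
```

```text
time_s: 21.02
tool_pos: [0.6383, -0.0076, 0.0457]
eef_rot: [-3.135, 0.178, -0.004]
wrist_force: [-0.5, 0.2, -0.6]
finger_gap: 0.0575
dp [0.4, -0.1, 8.5] ang [-0.002, -0.002, -0.0] q6 1.57 yawnow -0.113
```

View pics/s10.png

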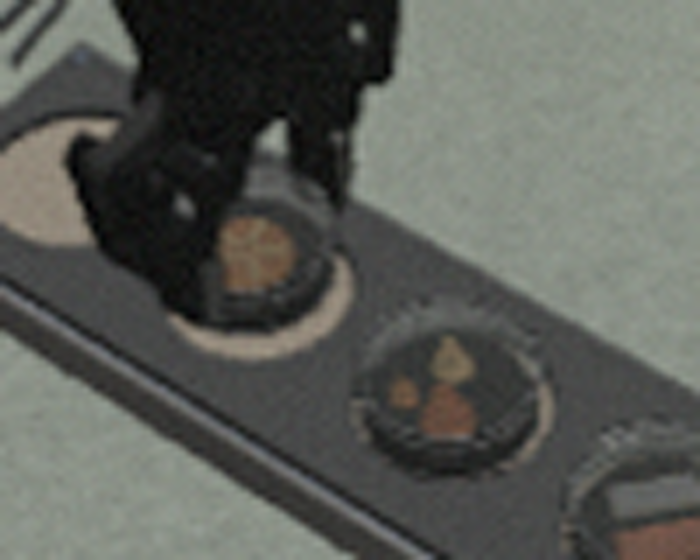

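View pics/t10.png

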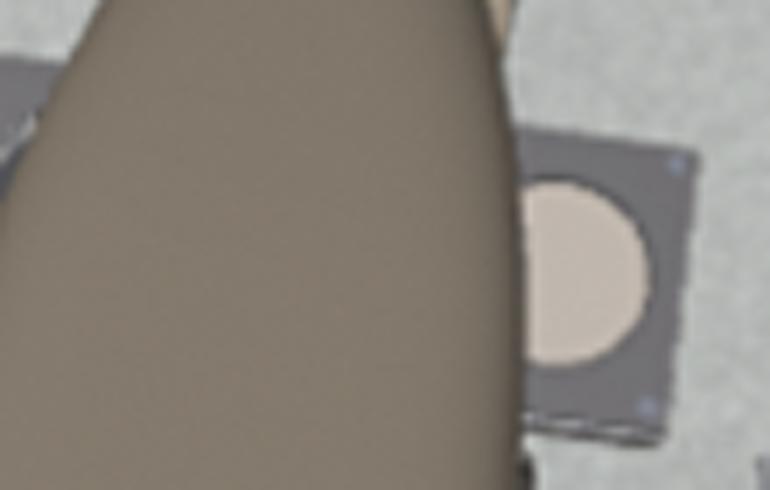

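```bash
python3 -m inch '{"jaw":[40,40,40,40,40],"dp":[[0.4,-1.2,3],[0.4,-1.2,5],[0.4,-1.2,7],[0.4,-1.2,8],[0.4,-1.2,8.5]],"angular":[[0,0,0],[0,0,0],[0,0,0],[0,0,0],[0,0,0]]}' 40
```

```text
time_s: 21.75
tool_pos: [0.6394, -0.0064, 0.0378]
eef_rot: [-3.135, 0.178, -0.005]
wrist_force: [0.1, -0.9, -0.6]
finger_gap: 0.0573
```

```bash
python3 -m inch '{"jaw":[72,72,72,72,72,72],"dp":[[0,0,0],[0,0,0],[0,0,-3],[0,0,-20],[0,0,-60],[0,0,-90]],"angular":[[0,0,0],[0,0,0],[0,0,0],[0,0,0],[0,0,0],[0,0,0]]}' 40;python3 - <<'E'
from h import *
go([.5742,-.2767,.06],1.457)
d=snap("scene","scene11");cv2.imwrite("pics/s11.png",cv2.cvtColor(cv2.resize(d["img"][165:295,160:335],None,fx=4.5,fy=4.5,interpolation=cv2.INTER_CUBIC),cv2.COLOR_RGB2BGR))
E
```

```text
time_s: 22.5
tool_pos: [0.6401, -0.0067, 0.1309]
eef_rot: [-3.135, 0.178, -0.01]
wrist_force: [0.1, 0.1, -0.2]
finger_gap: 0.0724
dp [-35.3, 275.9, 70.1] ang [0.003, -0.006, -1.571] q6 1.57 yawnow -0.114
```

View pics/s11.png

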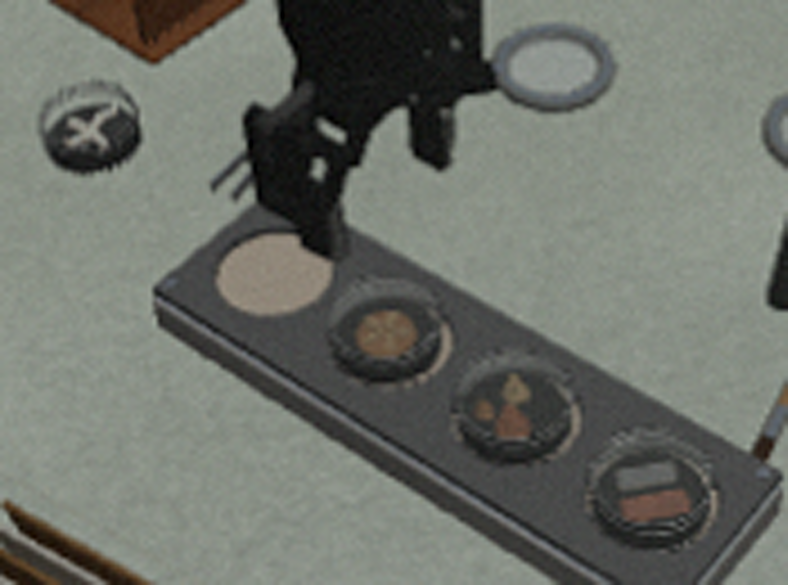

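```bash
python3 -m inch '{"jaw":[78,78,78,78,78,78,78,78],"dp":[[-4,34,0],[-8,68,0],[-13,103,0],[-17,138,0],[-22,172,10],[-26,207,25],[-30,241,40],[-35,276,55]],"angular":[[0,0,-0.18],[0,0,-0.36],[0,0,-0.54],[0,0,-0.72],[0,0,-0.9],[0,0,-1.08],[0,0,-1.26],[0.003,-0.006,-1.44]]}' 40;python3 - <<'E'
from h import *
go([.5742,-.2767,.04],1.457)
E
```

```text
time_s: 23.55
tool_pos: [0.5778, -0.2786, 0.0803]
eef_rot: [2.465, 1.938, 0.01]
wrist_force: [0.2, -0.6, -0.7]
finger_gap: 0.0777
dp [0.9, -4.2, 40.3] ang [0.009, -0.0, -0.125] q6 -0.31 yawnow 1.333
```

```bash
python3 -m inch '{"jaw":[78,78,78,78],"dp":[[1,-3,15],[1,-3,30],[1,-3,40],[1,-3,40]],"angular":[[0.009,0,-0.1],[0.009,0,-0.125],[0.009,0,-0.125],[0.009,0,-0.125]]}' 40;python3 - <<'E'
from h import *
go([.5742,-.2767,.0075],1.457)
d=snap("scene");cv2.imwrite("pics/s12.png",cv2.cvtColor(cv2.resize(d["img"][145:225,130:230],None,fx=7,fy=7,interpolation=cv2.INTER_CUBIC),cv2.COLOR_RGB2BGR))
E
```

```text
time_s: 24.05
tool_pos: [0.5749, -0.276, 0.0394]
eef_rot: [-2.342, -2.091, 0.001]
wrist_force: [-0.3, -0.7, 0.5]
finger_gap: 0.0778
dp [-0.8, -0.5, 31.9] ang [-0.002, -0.001, 0.0] q6 -0.44 yawnow 1.457
```

View pics/s12.png

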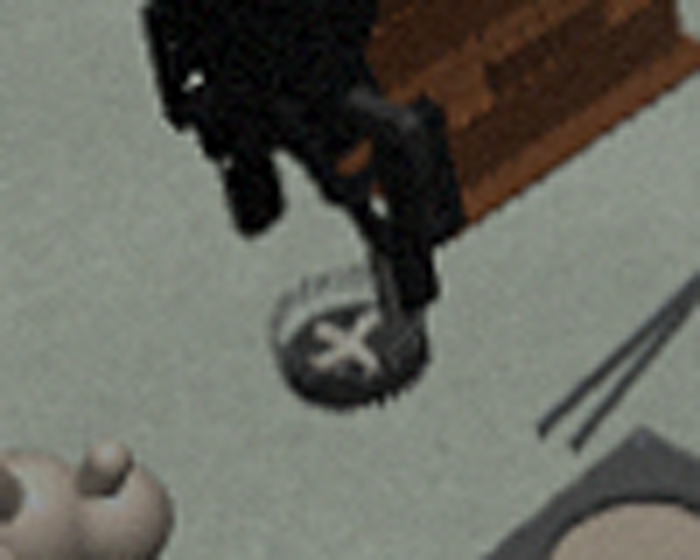

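```bash
python3 -m inch '{"jaw":[78,78,78,40,40,40,40,40],"dp":[[-0.5,0,16],[-0.5,0,28],[-0.5,0,31],[-0.5,0,31],[-0.5,0,31],[-0.5,0,31],[-0.5,0,31],[-0.5,0,31]],"angular":[[0,0,0],[0,0,0],[0,0,0],[0,0,0],[0,0,0],[0,0,0],[0,0,0],[0,0,0]]}' 40;python3 -m inch '{"jaw":[40,40,40,40,40],"dp":[[0,0,0],[0,0,-2],[0,0,-30],[0,0,-75],[0,0,-85]],"angular":[[0,0,0],[0,0,0],[0,0,0],[0,0,0],[0,0,0]]}' 40;python3 - <<'E'
from h import *
go([.6299,-.0926,.090],-.1133)
E
```

```text
time_s: 25.1
tool_pos: [0.5754, -0.2769, 0.0093]
eef_rot: [-2.343, -2.092, -0.0]
wrist_force: [0.3, -0.2, 0.9]
finger_gap: 0.0567
time_s: 25.72
tool_pos: [0.5779, -0.2784, 0.0981]
eef_rot: [2.339, 2.088, 0.003]
wrist_force: [0.2, 0.3, -0.6]
finger_gap: 0.0573
dp [190.5, 30.6, 7.8] ang [0.003, 0.006, -1.571] q6 -0.44 yawnow 1.458
```

```bash
python3 -m inch '{"jaw":[40,40,40,40,40,40,40,40],"dp":[[20,2,0],[45,6,0],[70,10,0],[95,15,0],[120,20,0],[145,25,4],[170,30,7],[189,31,8]],"angular":[[0,0,0.18],[0,0,0.36],[0,0,0.54],[0,0,0.72],[0,0,0.9],[0,0,1.08],[0,0,1.26],[0.003,0.006,1.44]]}' 40;python3 - <<'E'
from h import *
go([.6299,-.0938,.0485],-.1133)
E
```

```text
time_s: 26.72
tool_pos: [0.6295, -0.0927, 0.0884]
eef_rot: [-3.138, -0.02, -0.009]
wrist_force: [0.1, -0.4, -0.7]
finger_gap: 0.0573
dp [0.1, 1.2, 39.9] ang [-0.004, -0.006, 0.126] q6 1.31 yawnow 0.013
```

```bash
python3 -m inch '{"jaw":[40,40,40,40,40],"dp":[[0,1.2,10],[0,1.2,20],[0,1.2,32],[0,1.2,40],[0,1.2,40]],"angular":[[0,0,0.1],[0,0,0.12],[0,0,0.126],[0,0,0.126],[0,0,0.126]]}' 40;python3 - <<'E'
from h import *
go([.6299,-.0938,.0395],-.1133)
d=snap("scene");cv2.imwrite("pics/s13.png",cv2.cvtColor(cv2.resize(d["img"][185:265,180:280],None,fx=7,fy=7,interpolation=cv2.INTER_CUBIC),cv2.COLOR_RGB2BGR))
E
```

```text
time_s: 27.35
tool_pos: [0.6288, -0.0939, 0.0472]
eef_rot: [-3.132, 0.178, -0.005]
wrist_force: [-0.2, -0.3, -0.5]
finger_gap: 0.0573
dp [1.0, -0.1, 7.7] ang [-0.004, -0.003, -0.0] q6 1.43 yawnow -0.114
```

View pics/s13.png

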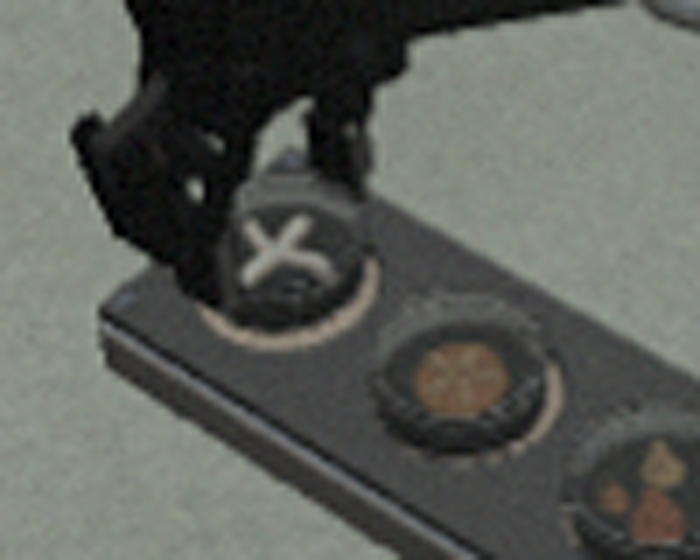

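Well aligned, so I'll lower it, release and check.

```bash
python3 -m inch '{"jaw":[40,40,40,40,40],"dp":[[1,0,3],[1,0,5],[1,0,7],[1,0,8],[1,0,8]],"angular":[[0,0,0],[0,0,0],[0,0,0],[0,0,0],[0,0,0]]}' 40;python3 -m inch '{"jaw":[72,72,72,72,72,72],"dp":[[0,0,0],[0,0,0],[0,0,-3],[0,0,-20],[0,0,-60],[0,0,-90]],"angular":[[0,0,0],[0,0,0],[0,0,0],[0,0,0],[0,0,0],[0,0,0]]}' 40;python3 - <<'E'
from h import *
d=snap("scene","scene14");cv2.imwrite("pics/s14.png",cv2.cvtColor(cv2.resize(d["img"][125:295,160:370],None,fx=3.8,fy=3.8,interpolation=cv2.INTER_CUBIC),cv2.COLOR_RGB2BGR))
E
```

```text
time_s: 28.02
tool_pos: [0.6304, -0.094, 0.0399]
eef_rot: [-3.133, 0.178, -0.007]
wrist_force: [-0.4, 0.3, -0.1]
finger_gap: 0.0573
time_s: 28.78
tool_pos: [0.6309, -0.0946, 0.1328]
eef_rot: [-3.133, 0.178, -0.011]
wrist_force: [-1.4, 0.1, -0.3]
finger_gap: 0.0723
```

View pics/s14.png

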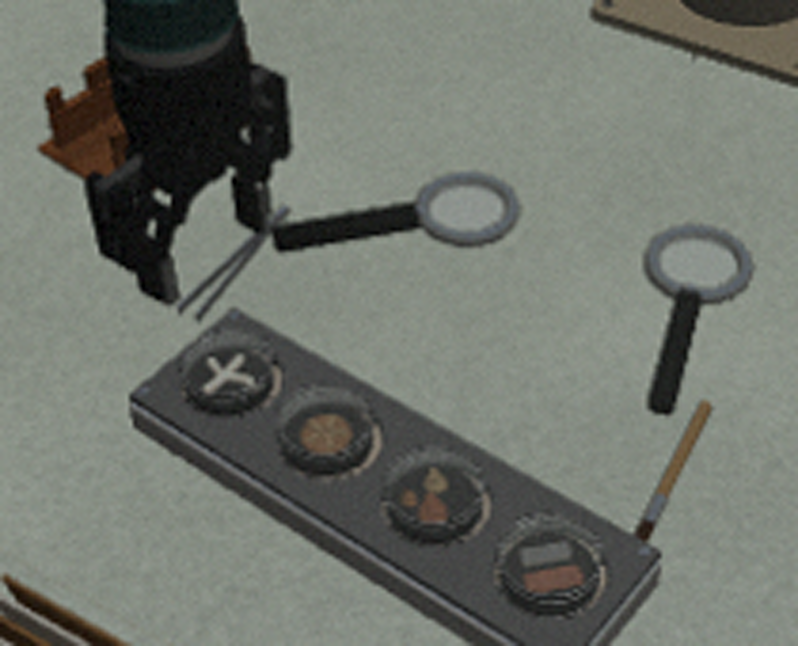

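Run:
```python
from h import *
go([.4362,-.1142,.06],.798)
d=snap("scene");im=d["img"].astype(int);m=(im.max(2)<50).astype(np.uint8);n,l,st,ce=cv2.connectedComponentsWithStats(m)
for i in range(1,n):
    if 150<st[i,4]<400 and 225<ce[i][0]<345 and 170<ce[i][1]<230:
        ys,xs=np.where(l==i);P=np.array([at(d,(x,y),.010) for x,y in zip(xs,ys)])
        c=P.mean(0);w,v=np.linalg.eigh(np.cov(P.T));a=v[:,1];t=(P-c)@a
        print(st[i],c,a,t.min(),t.max(), c+a*(t.min()+t.max())/2)
```

```text
dp [-195.1, 41.4, 74.7] ang [0.004, -0.014, -0.911] q6 1.43 yawnow -0.113
[231 179  40  12 247] [ 0.44430353 -0.12763476] [-0.7007599  0.7133972] -0.053227035459465506 0.053943045549253624 [ 0.44405265 -0.12737936]
[331 202  14  32 204] [0.43701226 0.13649019] [-0.96864958 -0.24843105] -0.056539440448412186 0.05960897050277241 [0.43552562 0.13610891]
```

```bash
python3 -m inch '{"jaw":[60,50,50,50,50,50,50,50],"dp":[[-28,6,0],[-56,12,5],[-84,18,10],[-112,24,20],[-140,30,35],[-168,36,50],[-195,42,65],[-195,42,72]],"angular":[[0,0,-0.15],[0,0,-0.3],[0,0,-0.45],[0,0,-0.6],[0,0,-0.75],[0,0,-0.88],[0,0,-0.9],[0.004,-0.014,-0.9]]}' 50;python3 - <<'E'
from h import *
go([.4357,-.1155,.004],.785)
E
```

```text
time_s: 29.88
tool_pos: [0.4326, -0.1138, 0.0595]
eef_rot: [-2.899, -1.201, 0.005]
wrist_force: [0.2, -0.1, 0.3]
finger_gap: 0.0497
dp [1.1, 3.6, 55.5] ang [-0.004, 0.001, 0.0] q6 0.38 yawnow 0.785
```

```bash
python3 -m inch '{"jaw":[50,50,50,50,50],"dp":[[1,3.6,15],[1,3.6,30],[1,3.6,42],[1,3.6,53],[1,3.6,55]],"angular":[[0,0,0],[0,0,0],[0,0,0],[0,0,0],[0,0,0]]}' 50;python3 - <<'E'
from h import *
go([.4357,-.1155,.004],.785)
d=snap("scene");cv2.imwrite("pics/s15.png",cv2.cvtColor(cv2.resize(d["img"][145:225,210:310],None,fx=7,fy=7,interpolation=cv2.INTER_CUBIC),cv2.COLOR_RGB2BGR))
E
```

```text
time_s: 30.5
tool_pos: [0.435, -0.1152, 0.0034]
eef_rot: [-2.898, -1.2, 0.007]
wrist_force: [0.4, -0.7, -0.2]
finger_gap: 0.05
dp [0.3, 0.7, -0.6] ang [-0.006, 0.002, 0.0] q6 0.38 yawnow 0.785
```

View pics/s15.png

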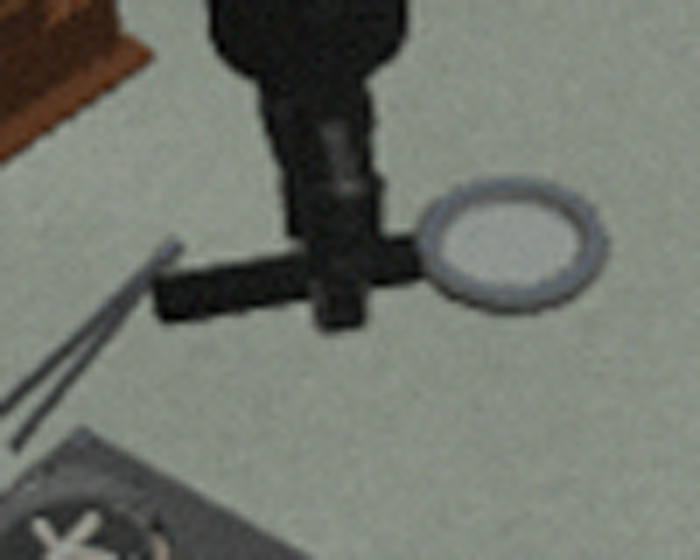

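```bash
python3 -m inch '{"jaw":[8,8,8,8,8],"dp":[[0,0,-1],[0,0,-1],[0,0,-1],[0,0,-1],[0,0,-1]],"angular":[[0,0,0],[0,0,0],[0,0,0],[0,0,0],[0,0,0]]}' 50;python3 -m inch '{"jaw":[8,8,8,8,8,8],"dp":[[0,0,0],[0,0,-2],[0,0,-20],[0,0,-50],[0,0,-90],[0,0,-120]],"angular":[[0,0,0],[0,0,0],[0,0,0],[0,0,0],[0,0,0],[0,0,0]]}' 50;python3 - <<'E'
from h import *
go([.463,-.321,.11],-.166)
d=snap("scene");cv2.imwrite("pics/s16.png",cv2.cvtColor(cv2.resize(d["img"][105:225,190:330],None,fx=5,fy=5,interpolation=cv2.INTER_CUBIC),cv2.COLOR_RGB2BGR))
E
```

```text
time_s: 31.18
tool_pos: [0.4359, -0.1158, 0.0055]
eef_rot: [-2.9, -1.201, 0.005]
wrist_force: [-1.3, -0.6, 6.3]
finger_gap: 0.0164
time_s: 31.92
tool_pos: [0.4364, -0.1159, 0.1267]
eef_rot: [-2.9, -1.201, 0.004]
wrist_force: [0.8, 0.7, -1.6]
finger_gap: 0.0165
dp [-126.2, 163.9, 16.2] ang [-0.003, 0.003, 0.951] q6 0.38 yawnow 0.785
```

View pics/s16.png

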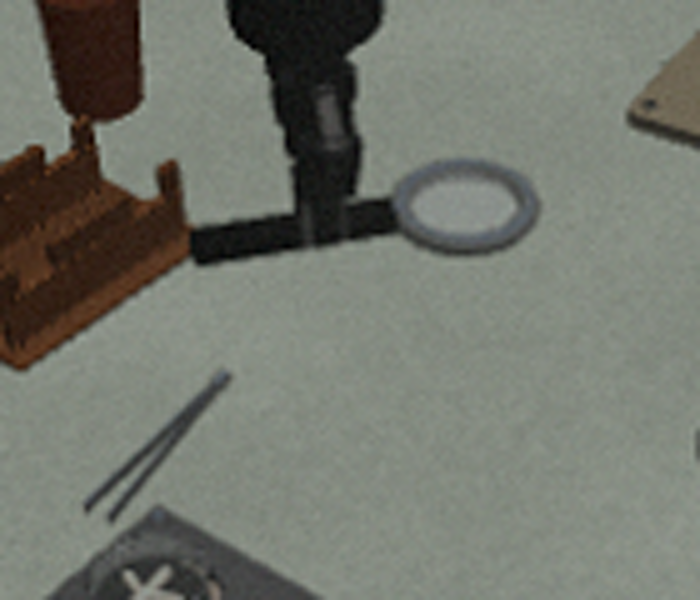

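```bash
python3 -m inch '{"jaw":[8,8,8,8,8,8,8,8],"dp":[[-18,23,0],[-36,47,3],[-54,70,6],[-72,94,9],[-90,117,12],[-108,140,16],[-125,163,16],[-125,163,16]],"angular":[[0,0,0.14],[0,0,0.28],[0,0,0.42],[0,0,0.56],[0,0,0.7],[0,0,0.84],[0,0,0.95],[0,0,0.951]]}' 50;python3 - <<'E'
from h import *
go([.4629,-.3186,.075],-.166)
d=snap("scene");cv2.imwrite("pics/s17.png",cv2.cvtColor(cv2.resize(d["img"][85:185,150:270],None,fx=6,fy=6,interpolation=cv2.INTER_CUBIC),cv2.COLOR_RGB2BGR))
d=snap("top");cv2.imwrite("pics/t17.png",cv2.cvtColor(cv2.resize(d["img"][225:325,330:450],None,fx=6,fy=6,interpolation=cv2.INTER_CUBIC),cv2.COLOR_RGB2BGR))
E
```

```text
time_s: 32.98
tool_pos: [0.4661, -0.3222, 0.1137]
eef_rot: [3.13, -0.263, 0.004]
wrist_force: [-0.7, 0.5, -0.5]
finger_gap: 0.0168
dp [-3.8, -3.0, 38.6] ang [0.0, -0.002, -0.002] q6 1.02 yawnow -0.168
```

View pics/s17.png

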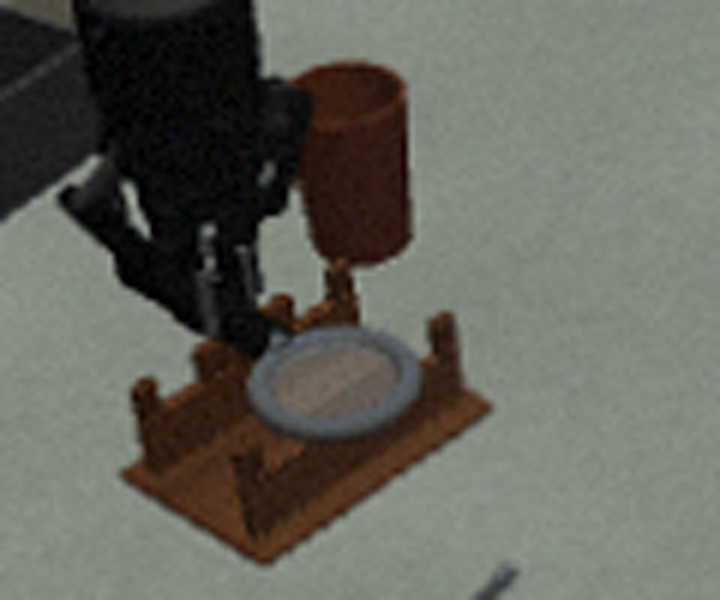

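View pics/t17.png

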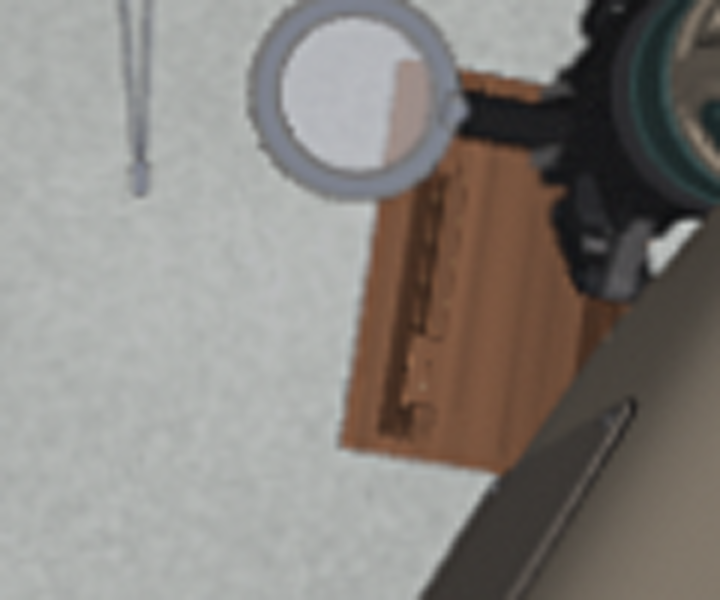

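```bash
python3 -m inch '{"jaw":[8,8,8,8,8],"dp":[[-3.8,-3,10],[-3.8,-3,25],[-3.8,-3,39],[-3.8,-3,41],[-3.8,-3,41]],"angular":[[0,0,0],[0,0,0],[0,0,0],[0,0,0],[0,0,0]]}' 50;python3 - <<'E'
from h import *
go([.4629,-.3186,.0475],-.166)
d=snap("scene");cv2.imwrite("pics/s18.png",cv2.cvtColor(cv2.resize(d["img"][105:185,155:255],None,fx=8,fy=7.5,interpolation=cv2.INTER_CUBIC),cv2.COLOR_RGB2BGR))
d=snap("top");cv2.imwrite("pics/t18.png",cv2.cvtColor(cv2.resize(d["img"][225:310,330:450],None,fx=6.6,fy=6.6,interpolation=cv2.INTER_CUBIC),cv2.COLOR_RGB2BGR))
E
```

```text
time_s: 33.7
tool_pos: [0.4619, -0.3161, 0.0722]
eef_rot: [-3.129, 0.259, -0.001]
wrist_force: [-0.2, 0.1, -0.8]
finger_gap: 0.0167
dp [1.4, 2.3, 24.7] ang [-0.002, -0.0, 0.001] q6 1.02 yawnow -0.165
```

View pics/s18.png

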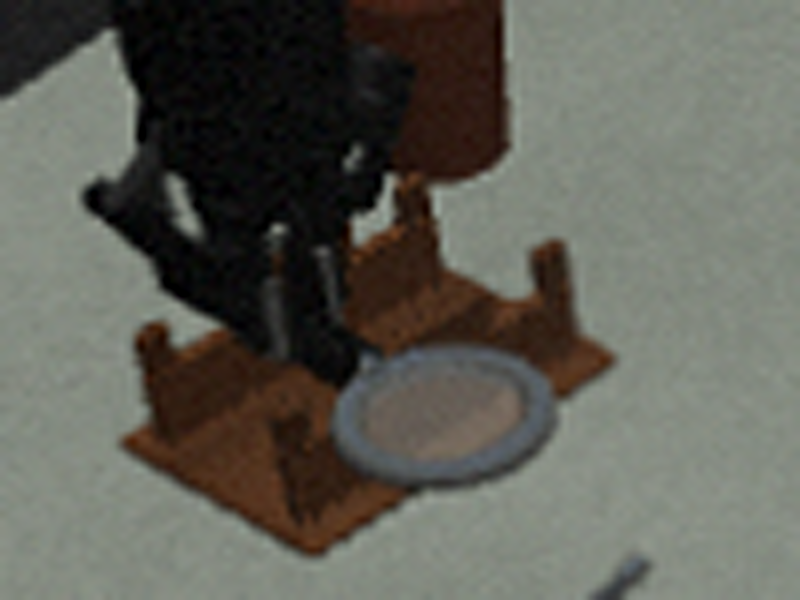

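View pics/t18.png

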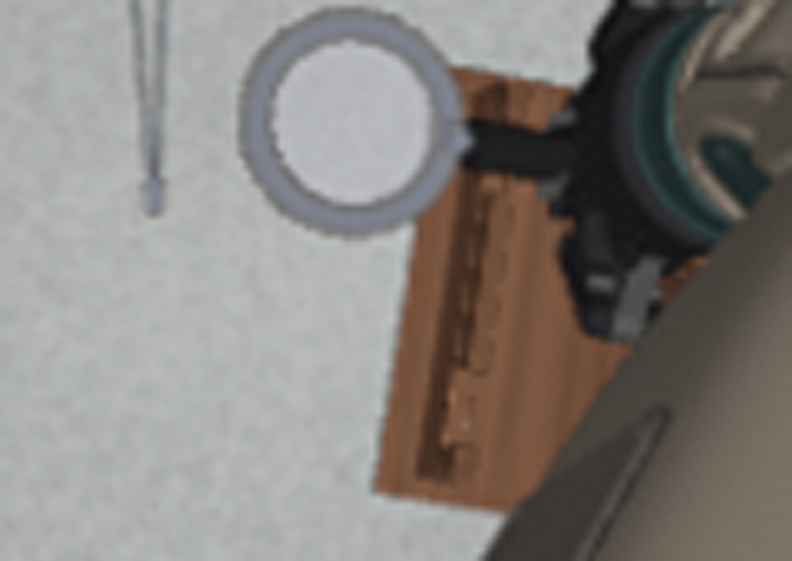

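```bash
python3 - <<'E'
from h import *
T=snap("top");S=snap("scene")
o,_=ray(T,(280,200));print("cam",o)
u=np.array([.165,.986,0]);v=np.array([.986,-.165,0])
f=lambda p,s,o:[(p[0]+.5)/s-.5+o[0],(p[1]+.5)/s-.5+o[1]]
# notch features in t_st: light segs; prongs
for nm,p in(("B1 +y notch top",(178,105)),("B1+y notch bot",(168,178)),("B2+y notch top",(140,372)),("B2+y notch bot",(130,450)),("B1 -y notch t",(393,142)),("B1 -y notch b",(388,215)),("B2 -y t",(355,408)),("B2 -y b",(345,485))):
    print(nm,np.round(at(T,f(p,7,(380,228)),.042),4),np.round(at(T,f(p,7,(380,228)),.061),4))
for p in((480,122),(480,178),(520,124),(520,180)): print("handle edge",np.round(at(T,f(p,6.6,(330,225)),.082),4))
E
python3 - <<'E'
import cv2
im=cv2.imread("pics/scene0.png");cv2.imwrite("pics/s0st.png",cv2.resize(im[120:185,165:240],None,fx=10,fy=9,interpolation=cv2.INTER_CUBIC))
E
```

```text
cam [0.3886057  0.00197821 1.15660084]
B1 +y notch top [ 0.4794 -0.3009] [ 0.4778 -0.2958]
B1+y notch bot [ 0.4547 -0.2973] [ 0.4536 -0.2922]
B2+y notch top [ 0.3897 -0.2876] [ 0.3896 -0.2826]
B2+y notch bot [ 0.3637 -0.2842] [ 0.3642 -0.2793]
B1 -y notch t [ 0.4682 -0.3758] [ 0.4669 -0.3694]
B1 -y notch b [ 0.4435 -0.3737] [ 0.4425 -0.3673]
B2 -y t [ 0.3785 -0.3616] [ 0.3786 -0.3554]
B2 -y b [ 0.3527 -0.3581] [ 0.3533 -0.352 ]
handle edge [ 0.4749 -0.2838]
handle edge [ 0.4556 -0.2837]
handle edge [ 0.4745 -0.2979]
handle edge [ 0.4551 -0.2978]
```

View pics/s0st.png

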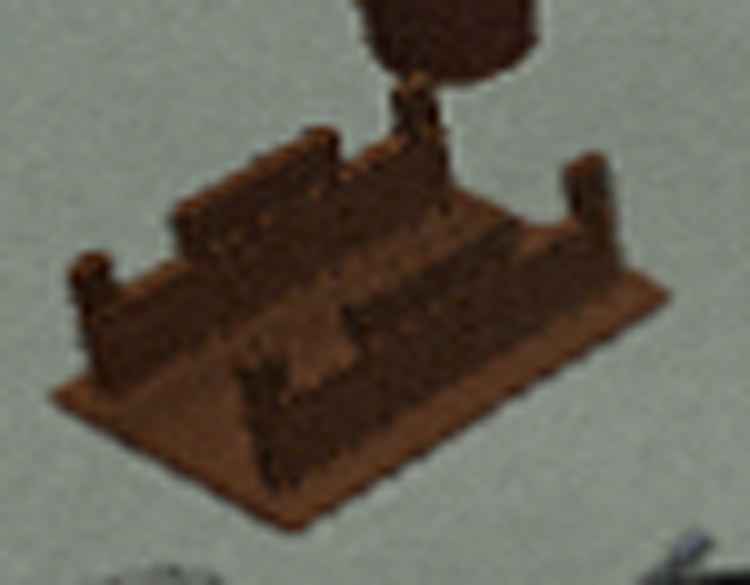

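```bash
python3 -m inch '{"jaw":[8,8,8,8,8,8,8],"dp":[[1.5,1.2,0],[2,2.5,4],[2,2.5,9],[2,2.5,14],[2,2.5,19],[2,2.5,23],[2,2.5,24]],"angular":[[0,0,0],[0,0,0],[0,0,0],[0,0,0],[0,0,0],[0,0,0],[0,0,0]]}' 50;python3 - <<'E'
from h import *
go([.4634,-.3186,.0475],-.166)
d=snap("scene");cv2.imwrite("pics/s19.png",cv2.cvtColor(cv2.resize(d["img"][105:185,155:255],None,fx=8,fy=7.5,interpolation=cv2.INTER_CUBIC),cv2.COLOR_RGB2BGR))
E
```

```text
time_s: 34.78
tool_pos: [0.4638, -0.3193, 0.0487]
eef_rot: [-3.13, 0.259, -0.002]
wrist_force: [0.2, 0.4, -1.3]
finger_gap: 0.0162
dp [-0.5, -0.6, 1.2] ang [-0.001, -0.001, 0.001] q6 1.02 yawnow -0.165
```

View pics/s19.png

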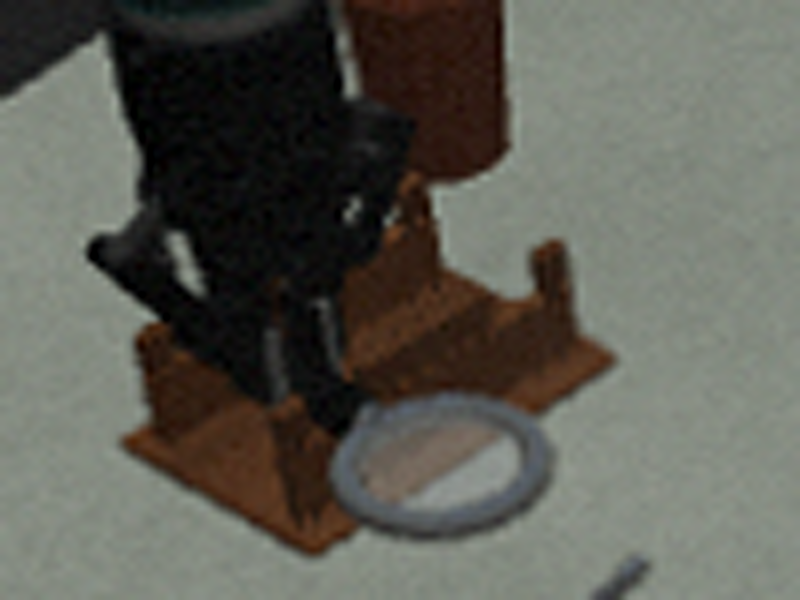

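```bash
python3 -m inch '{"jaw":[8,8,40,40,40,40,40],"dp":[[0,0,1],[0,0,1],[0,0,1],[0,0,1],[0,0,-10],[0,0,-50],[0,0,-90]],"angular":[[0,0,0],[0,0,0],[0,0,0],[0,0,0],[0,0,0],[0,0,0],[0,0,0]]}' 50;python3 - <<'E'
from h import *
go([.4634,-.3186,.1375],-.166)
d=snap("scene");cv2.imwrite("pics/s20.png",cv2.cvtColor(cv2.resize(d["img"][105:185,155:255],None,fx=8,fy=7.5,interpolation=cv2.INTER_CUBIC),cv2.COLOR_RGB2BGR))
E
```

```text
time_s: 35.7
tool_pos: [0.4637, -0.3193, 0.1403]
eef_rot: [-3.13, 0.259, -0.002]
wrist_force: [0.9, 0.0, 0.3]
finger_gap: 0.0399
dp [-0.4, -0.6, 2.8] ang [-0.001, -0.001, 0.001] q6 1.02 yawnow -0.165
```

View pics/s20.png

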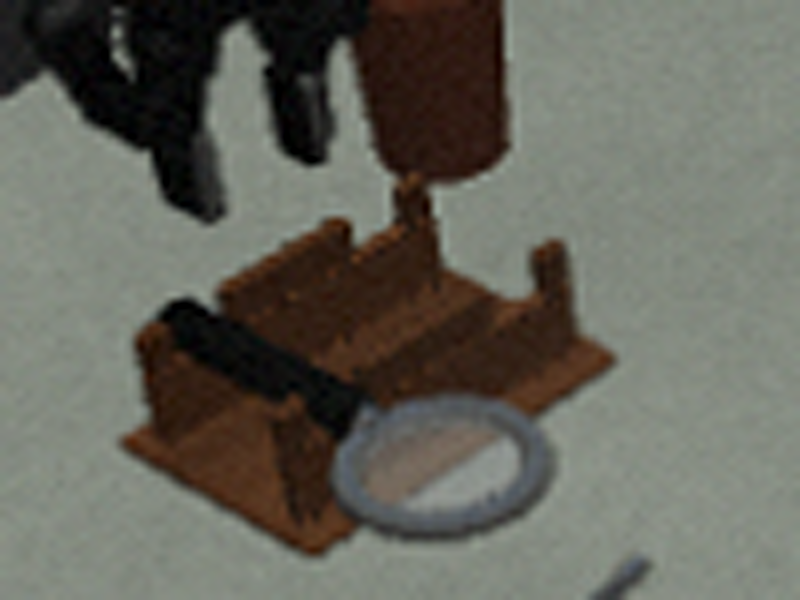

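```bash
python3 - <<'E'
from h import *
s=ctrl.get_state()
go([.4223,.1327,.1],None)
E
python3 -m inch '{"jaw":[50,50,50,50,50,50,50,50],"dp":[[-14,-53,0],[-28,-106,0],[-42,-160,0],[-56,-215,0],[-70,-270,0],[-84,-325,10],[-98,-380,20],[-114,-438,30]],"angular":[[0,0,-0.18],[0,0,-0.36],[0,0,-0.54],[0,0,-0.72],[0,0,-0.9],[0,0,-1.08],[0,0,-1.26],[0,0,-1.44]]}' 50;python3 - <<'E'
from h import *
go([.4223,.1327,.06],1.82)
E
```

```text
dp [-119.1, -441.4, 43.6] ang [0.004, -0.01, -0.0] q6 1.02 yawnow -0.165
time_s: 36.75
tool_pos: [0.4272, 0.1305, 0.1145]
eef_rot: [2.51, 1.87, 0.01]
wrist_force: [1.0, 0.6, -0.2]
finger_gap: 0.0499
dp [0.8, -6.0, 54.4] ang [0.012, 0.005, -0.54] q6 0.45 yawnow 1.28
```

```bash
python3 -m inch '{"jaw":[50,50,50,50,50,50,50],"dp":[[1,-6,5],[1,-6,20],[1,-6,40],[1,-6,54],[1,-6,75],[1,-6,92],[1,-6,92]],"angular":[[0,0,-0.18],[0,0,-0.36],[0,0,-0.54],[0.012,0.005,-0.54],[0.012,0.005,-0.54],[0.012,0.005,-0.54],[0.012,0.005,-0.54]]}' 50;python3 - <<'E'
from h import *
go([.4223,.1327,.005],1.82)
d=snap("scene");cv2.imwrite("pics/s21.png",cv2.cvtColor(cv2.resize(d["img"][165:245,290:390],None,fx=8,fy=7.5,interpolation=cv2.INTER_CUBIC),cv2.COLOR_RGB2BGR))
E
```

```text
time_s: 37.62
tool_pos: [0.4219, 0.1323, 0.0216]
eef_rot: [-1.93, -2.477, 0.003]
wrist_force: [0.1, 0.2, 0.4]
finger_gap: 0.0498
dp [0.3, 0.6, 16.6] ang [-0.003, 0.0, -0.002] q6 -0.09 yawnow 1.818
```

View pics/s21.png

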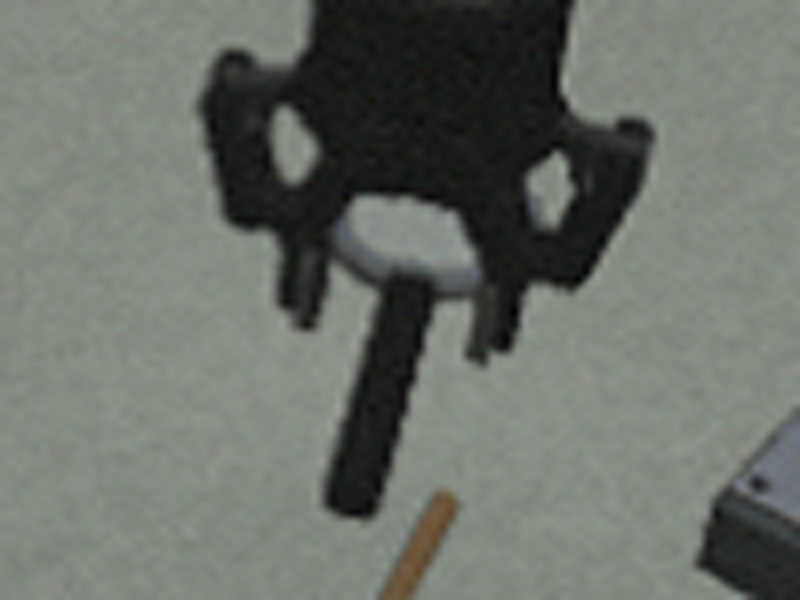

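Straddled correctly, so I'll descend and grip.

```bash
python3 -m inch '{"jaw":[50,50,50,8,8,8,8,8],"dp":[[0,0.5,8],[0,0.5,14],[0,0.5,16],[0,0.5,16],[0,0.5,16],[0,0.5,16],[0,0.5,16],[0,0.5,16]],"angular":[[0,0,0],[0,0,0],[0,0,0],[0,0,0],[0,0,0],[0,0,0],[0,0,0],[0,0,0]]}' 50;python3 -m inch '{"jaw":[8,8,8,8,8,8],"dp":[[0,0,0],[0,0,-2],[0,0,-20],[0,0,-50],[0,0,-90],[0,0,-120]],"angular":[[0,0,0],[0,0,0],[0,0,0],[0,0,0],[0,0,0],[0,0,0]]}' 50;python3 - <<'E'
from h import *
go([.376,-.306,.11],-.166)
d=snap("scene");cv2.imwrite("pics/s22.png",cv2.cvtColor(cv2.resize(d["img"][115:235,270:390],None,fx=5,fy=5,interpolation=cv2.INTER_CUBIC),cv2.COLOR_RGB2BGR))
E
```

```text
time_s: 38.67
tool_pos: [0.4235, 0.1327, 0.0067]
eef_rot: [-1.93, -2.479, 0.001]
wrist_force: [-1.2, 0.2, 4.6]
finger_gap: 0.0163
time_s: 39.42
tool_pos: [0.4236, 0.1327, 0.1279]
eef_rot: [1.93, 2.478, 0.0]
wrist_force: [0.3, -0.1, -1.8]
finger_gap: 0.0164
dp [-413.7, -153.5, 18.0] ang [0.0, 0.0, -1.158] q6 -0.09 yawnow 1.818
```

View pics/s22.png

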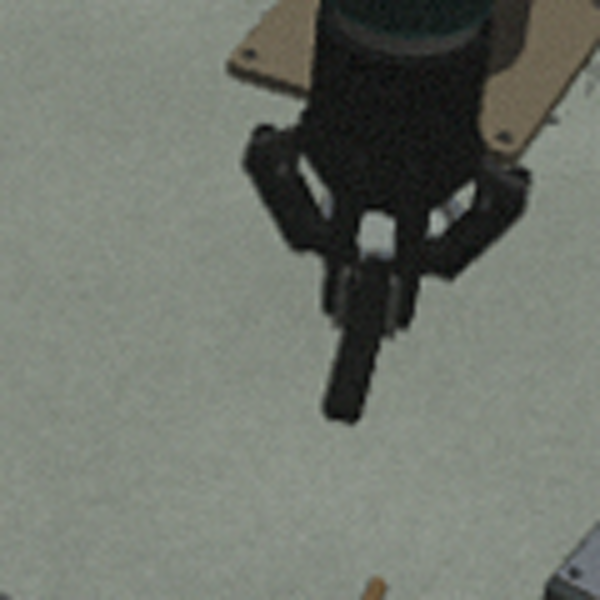

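```bash
python3 -m inch '{"jaw":[8,8,8,8,8,8,8,8],"dp":[[-45,-10,-5],[-95,-25,-5],[-145,-42,-5],[-200,-62,0],[-255,-85,0],[-310,-108,5],[-365,-132,10],[-413,-153,15]],"angular":[[0,0,0.18],[0,0,0.36],[0,0,0.54],[0,0,0.72],[0,0,0.9],[0,0,1.08],[0,0,1.26],[0,0,1.44]]}' 50;python3 - <<'E'
from h import *
go([.3748,-.3065,.1],-.166)
E
```

```text
time_s: 40.48
tool_pos: [0.3782, -0.3066, 0.1151]
eef_rot: [-3.088, -0.58, -0.01]
wrist_force: [-0.1, 0.3, -0.7]
finger_gap: 0.0164
dp [-3.3, -1.3, 15.1] ang [-0.001, -0.006, 0.537] q6 0.38 yawnow 0.371
```

```bash
python3 -m inch '{"jaw":[8,8,8,8,8,8],"dp":[[-3,-1,3],[-3,-1,8],[-3,-1,15],[-3.3,-1.3,30],[-3.3,-1.3,40],[-3.3,-1.3,40]],"angular":[[0,0,0.18],[0,0,0.36],[0,0,0.53],[-0.001,-0.006,0.537],[-0.001,-0.006,0.537],[-0.001,-0.006,0.537]]}' 50;python3 - <<'E'
from h import *
go([.3748,-.3065,.0487],-.166)
d=snap("scene");cv2.imwrite("pics/s23.png",cv2.cvtColor(cv2.resize(d["img"][95:185,155:265],None,fx=7,fy=6.5,interpolation=cv2.INTER_CUBIC),cv2.COLOR_RGB2BGR))
d=snap("top");cv2.imwrite("pics/t23.png",cv2.cvtColor(cv2.resize(d["img"][225:310,330:450],None,fx=6.6,fy=6.6,interpolation=cv2.INTER_CUBIC),cv2.COLOR_RGB2BGR))
E
```

```text
time_s: 41.22
tool_pos: [0.374, -0.3054, 0.0736]
eef_rot: [-3.129, 0.258, 0.003]
wrist_force: [0.3, 0.1, -1.2]
finger_gap: 0.0165
dp [1.0, 1.0, 24.9] ang [-0.002, 0.002, 0.002] q6 0.92 yawnow -0.164
```

View pics/s23.png

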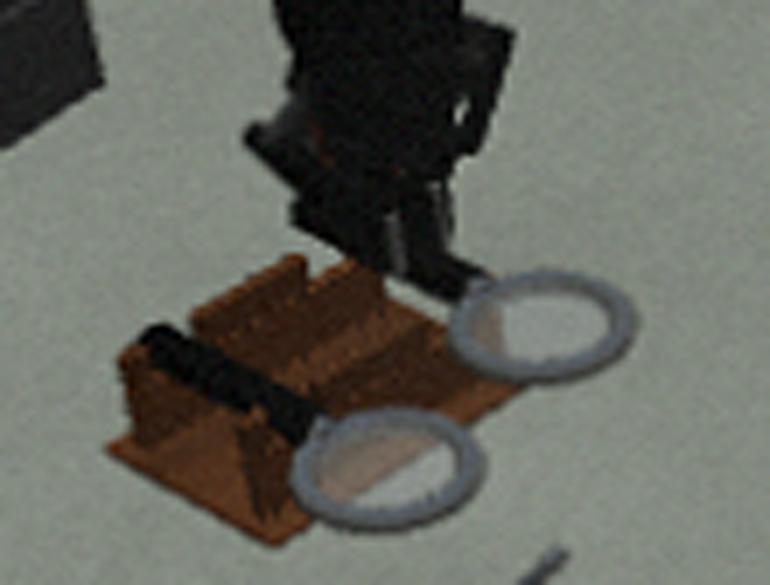

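View pics/t23.png

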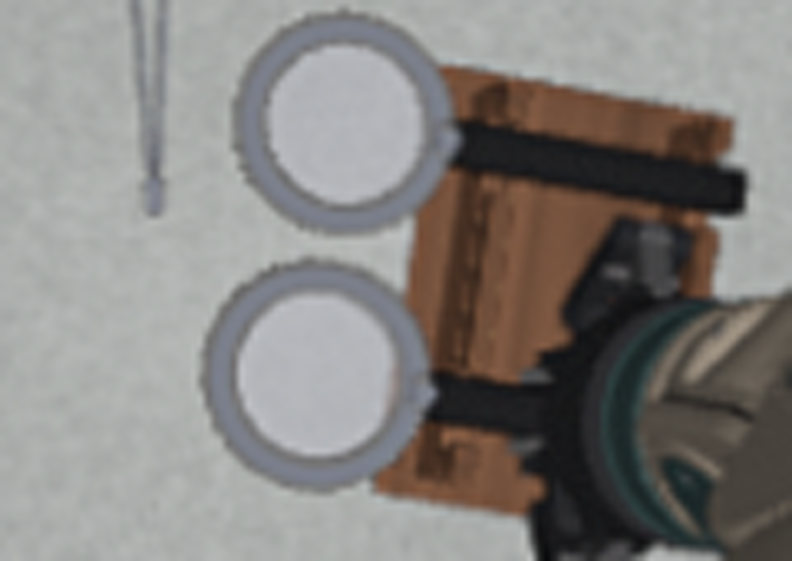

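```bash
python3 -m inch '{"jaw":[8,8,8,8,8,8,8],"dp":[[-1.3,0.5,0],[-1.5,1,4],[-1.5,1,9],[-1.5,1,14],[-1.5,1,19],[-1.5,1,23],[-1.5,1,24.5]],"angular":[[0,0,0],[0,0,0],[0,0,0],[0,0,0],[0,0,0],[0,0,0],[0,0,0]]}' 50;python3 - <<'E'
from h import *
d=snap("scene");cv2.imwrite("pics/s24.png",cv2.cvtColor(cv2.resize(d["img"][95:185,155:265],None,fx=7,fy=6.5,interpolation=cv2.INTER_CUBIC),cv2.COLOR_RGB2BGR))
E
```

```text
time_s: 42.2
tool_pos: [0.3731, -0.3069, 0.05]
eef_rot: [-3.131, 0.259, 0.0]
wrist_force: [-0.2, -0.0, -0.4]
finger_gap: 0.0165
```

View pics/s24.png

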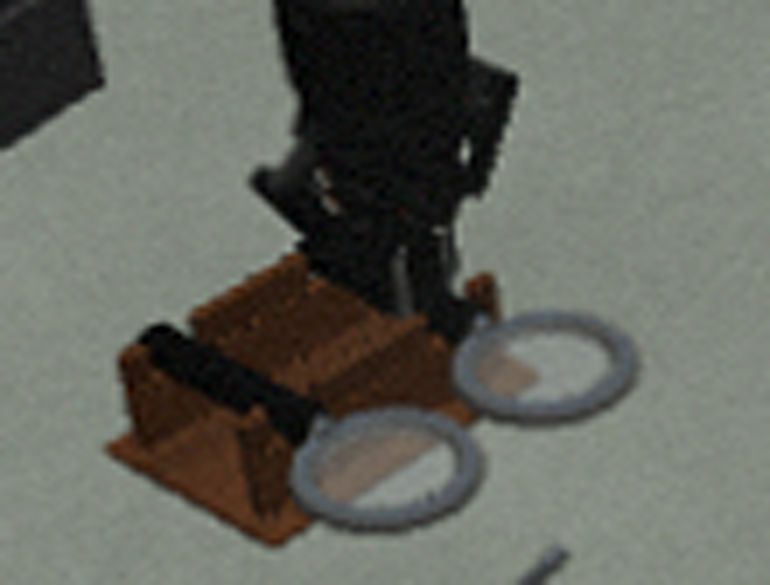

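```bash
python3 -m inch '{"jaw":[8,8,40,40,40,40,40],"dp":[[0,0,1.5],[0,0,1.5],[0,0,1.5],[0,0,1],[0,0,-10],[0,0,-50],[0,0,-90]],"angular":[[0,0,0],[0,0,0],[0,0,0],[0,0,0],[0,0,0],[0,0,0],[0,0,0]]}' 50;python3 - <<'E'
from h import *
d=snap("scene","scene25");cv2.imwrite("pics/s25.png",cv2.cvtColor(cv2.resize(d["img"][95:185,155:265],None,fx=7,fy=6.5,interpolation=cv2.INTER_CUBIC),cv2.COLOR_RGB2BGR))
E
```

```text
time_s: 43.12
tool_pos: [0.3729, -0.3068, 0.1414]
eef_rot: [-3.13, 0.259, 0.001]
wrist_force: [-0.5, -0.8, 0.3]
finger_gap: 0.04
```

View pics/s25.png

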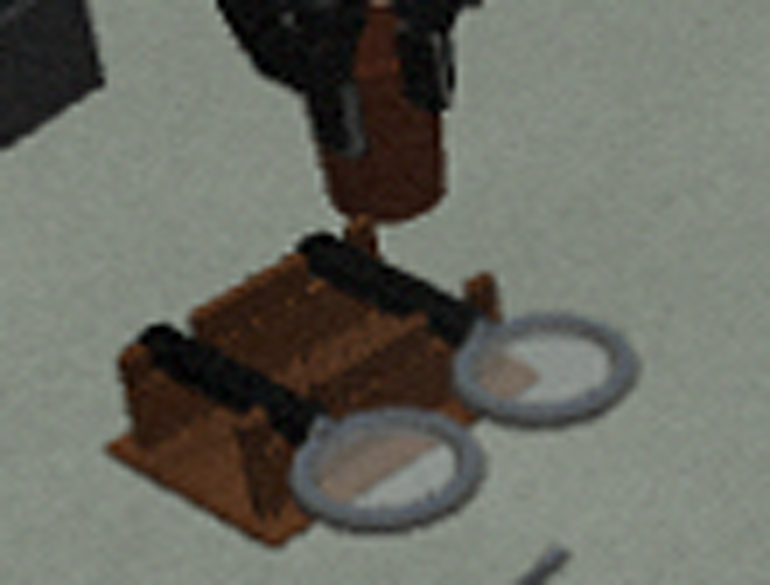

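Run:
```python
from h import *
go([.3768,.3961,.13],1.408)
```

```text
dp [-114.8, -696.6, 12.6] ang [-0.001, -0.01, 1.569] q6 0.91 yawnow -0.165
```

```bash
python3 -m inch '{"jaw":[20,0,0,0,0,0,0,0],"dp":[[0,-55,0],[5,-110,0],[10,-165,0],[10,-220,0],[5,-280,0],[0,-335,0],[-10,-390,0],[-20,-440,0]],"angular":[[0,0,-0.15],[0,0,-0.3],[0,0,-0.45],[0,0,-0.6],[0,0,-0.75],[0,0,-0.9],[0,0,-1.05],[0,0,-1.2]]}' 50;python3 - <<'E'
from h import *
go([.3768,.3961,.12],1.408)
E
```

```text
time_s: 44.18
tool_pos: [0.4284, 0.1296, 0.1456]
eef_rot: [2.717, 1.557, 0.006]
wrist_force: [0.2, 0.7, -0.5]
finger_gap: -0.0002
dp [203.9, -179.5, 23.5] ang [0.01, 0.003, -0.367] q6 0.68 yawnow 1.041
```

```bash
python3 -m inch '{"jaw":[0,0,0,0,0,0,0],"dp":[[34,-40,0],[70,-80,0],[105,-110,0],[140,-140,5],[175,-165,10],[204,-179,20],[204,-179,23]],"angular":[[0,0,-0.1],[0,0,-0.2],[0,0,-0.3],[0,0,-0.36],[0.01,0.003,-0.367],[0.01,0.003,-0.367],[0.01,0.003,-0.367]]}' 50;python3 - <<'E'
from h import *
go([.3768,.3961,.061],1.408)
d=snap("scene","scene26");cv2.imwrite("pics/s26.png",cv2.cvtColor(cv2.resize(d["img"][185:285,360:480],None,fx=6,fy=6,interpolation=cv2.INTER_CUBIC),cv2.COLOR_RGB2BGR))
# predicted toggle tip & base
for P in([.4084,.3909,.072],[.4212,.3888,.045],[.4096,.3177,.0925]):print(np.round((proj(d,P)[0]-[360,185]+.5)*6))
E
```

```text
time_s: 45.05
tool_pos: [0.3775, 0.398, 0.1207]
eef_rot: [-2.392, -2.036, -0.001]
wrist_force: [0.3, -1.2, 0.1]
finger_gap: 0.0001
dp [-2.0, -0.4, 59.7] ang [0.0, -0.001, 0.002] q6 0.85 yawnow 1.41
[502. 278.]
[470. 342.]
[334. 175.]
```

View pics/s26.png

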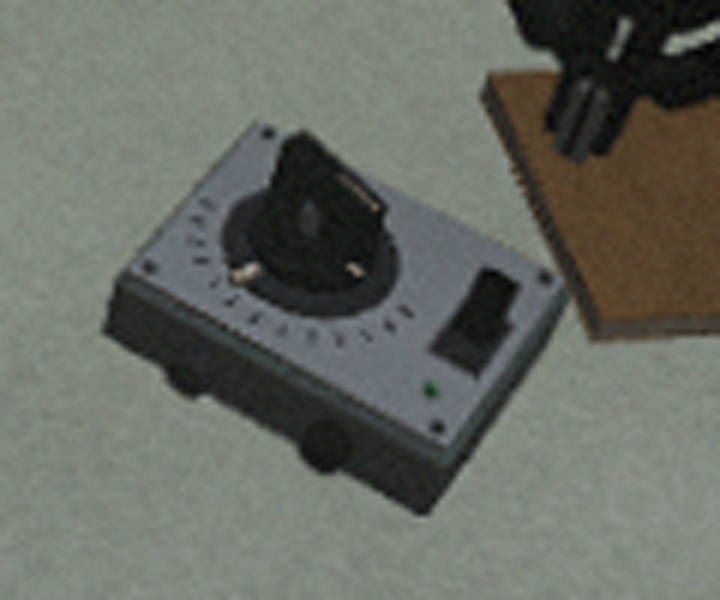

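```bash
python3 -m inch '{"jaw":[0,0,0,0,0,0,0,0],"dp":[[-2,0,25],[-2,0,50],[-2,0,59],[-2,7,59],[-2,14,59],[-2,20,59],[-2,25,59],[-2,29,59]],"angular":[[0,0,0],[0,0,0],[0,0,0],[0,0,0],[0,0,0],[0,0,0],[0,0,0],[0,0,0]]}' 50;python3 - <<'E'
from h import *
go([.4152,.3898,.061],1.408)
d=snap("scene","scene27");cv2.imwrite("pics/s27.png",cv2.cvtColor(cv2.resize(d["img"][185:285,360:480],None,fx=6,fy=6,interpolation=cv2.INTER_CUBIC),cv2.COLOR_RGB2BGR))
E
```

```text
time_s: 46.1
tool_pos: [0.4057, 0.3898, 0.0615]
eef_rot: [2.393, 2.035, -0.001]
wrist_force: [-1.5, 1.0, 1.5]
finger_gap: -0.0002
dp [1.5, 9.4, 0.5] ang [-0.0, 0.0, 0.001] q6 0.81 yawnow 1.409
```

View pics/s27.png

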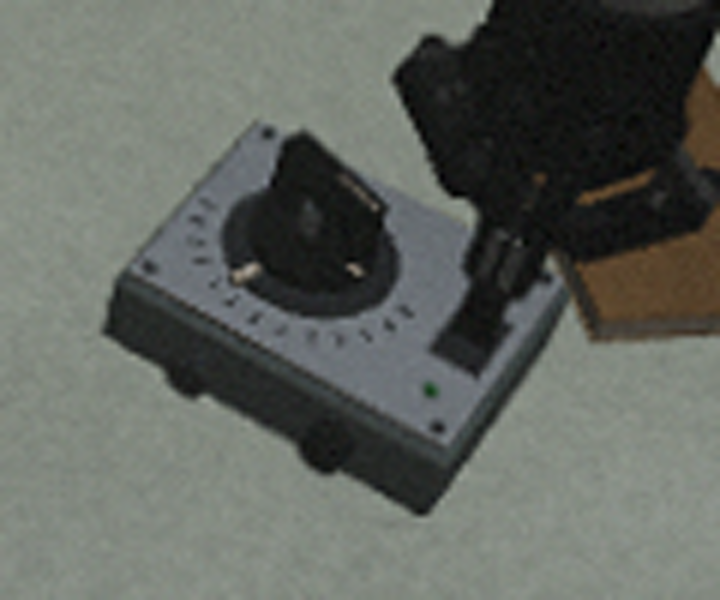

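```bash
python3 -m inch '{"jaw":[0,0,0,0,0,0],"dp":[[1,3,0],[1,6,0],[1,9,0],[1,11,0],[1,12,0],[1,12,0]],"angular":[[0,0,0],[0,0,0],[0,0,0],[0,0,0],[0,0,0],[0,0,0]]}' 50;python3 - <<'E'
from h import *
d=snap("scene","scene28");cv2.imwrite("pics/s28.png",cv2.cvtColor(cv2.resize(d["img"][185:285,360:480],None,fx=6,fy=6,interpolation=cv2.INTER_CUBIC),cv2.COLOR_RGB2BGR))
E
```

```text
time_s: 46.9
tool_pos: [0.4149, 0.389, 0.0609]
eef_rot: [-2.389, -2.033, 0.008]
wrist_force: [-8.5, 1.3, 3.9]
finger_gap: 0.0002
```

View pics/s28.png

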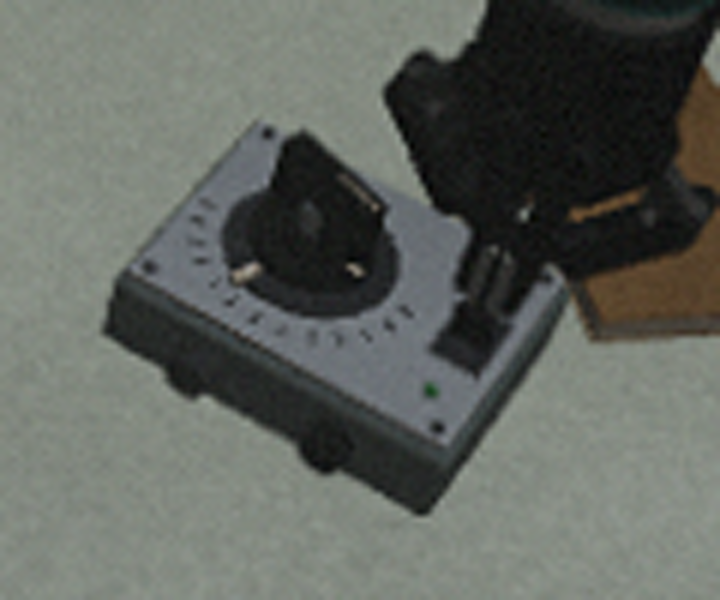

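```bash
python3 -m inch '{"jaw":[0,0,0,0,0],"dp":[[0,-10,0],[0,-20,0],[0,-30,-20],[0,-40,-60],[0,-40,-80]],"angular":[[0,0,0],[0,0,0],[0,0,0],[0,0,0],[0,0,0]]}' 50;python3 - <<'E'
from h import *
d=snap("scene","scene29");cv2.imwrite("pics/s29.png",cv2.cvtColor(cv2.resize(d["img"][185:285,360:480],None,fx=6,fy=6,interpolation=cv2.INTER_CUBIC),cv2.COLOR_RGB2BGR))
E
```

```text
time_s: 47.58
tool_pos: [0.3763, 0.3963, 0.1435]
eef_rot: [-2.388, -2.035, 0.002]
wrist_force: [0.2, 1.2, -0.7]
finger_gap: 0.0002
```

View pics/s29.png

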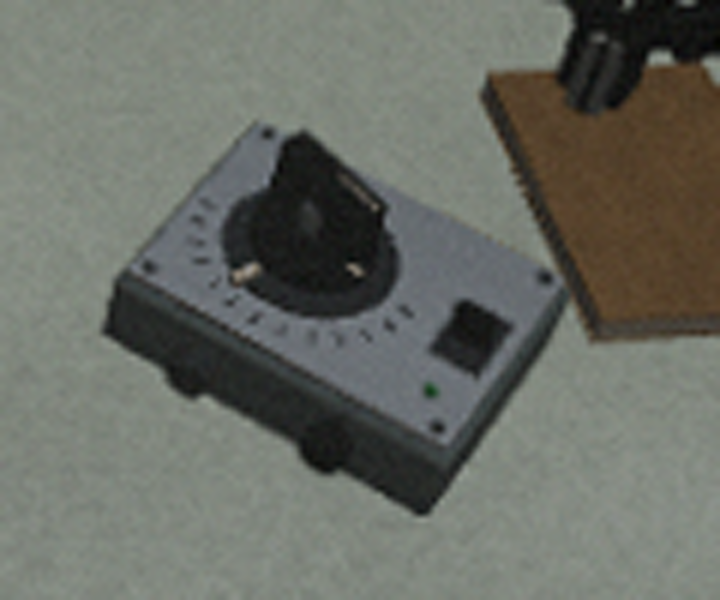

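Run:
```python
from h import *
S=snap("scene");T=snap("top")
cv2.imwrite("pics/t29.png",cv2.cvtColor(cv2.resize(T["img"][228:300,95:180],None,fx=8,fy=8,interpolation=cv2.INTER_CUBIC),cv2.COLOR_RGB2BGR))
f=lambda p:((np.array(p)+.5)/6-.5+[360,185])
for b in((.434,.3867,.072),(.4084,.3909,.072),(.4212,.3888,.045)): print(np.round((proj(S,b)[0]-[360,185]+.5)*6),np.round((proj(T,b)[0]-[95,228]+.5)*8))
print("mark",at(S,f((245,270)),.053))
print("bar top ptr",at(S,f((384,208)),.0925),at(S,f((340,174)),.0925))
a=np.linspace(0,2*np.pi,60)
im=cv2.imread("pics/s29.png");it=cv2.imread("pics/t29.png")
for r,z,c in((.041,.048,(0,255,0)),(.026,.060,(0,0,255))):
    P=np.c_[.4096+r*np.cos(a),.3177+r*np.sin(a),np.full(60,z)]
    cv2.polylines(im,[((proj(S,P)-[360,185]+.5)*6-.5).astype(np.int32).reshape(-1,1,2)],True,c,1)
    cv2.polylines(it,[((proj(T,P)-[95,228]+.5)*8-.5).astype(np.int32).reshape(-1,1,2)],True,c,1)
e=np.array([.987,-.162,0]);g=np.array([.162,.987,0]);C=np.array([.4125,.3355,.045])
P=[C+sx*.06*e+sy*.075*g for sx,sy in((1,1),(1,-1),(-1,-1),(-1,1))]
cv2.polylines(im,[((proj(S,P)-[360,185]+.5)*6-.5).astype(np.int32).reshape(-1,1,2)],True,(255,0,0),1)
cv2.polylines(it,[((proj(T,P)-[95,228]+.5)*8-.5).astype(np.int32).reshape(-1,1,2)],True,(255,0,0),1)
cv2.imwrite("pics/s29o.png",im);cv2.imwrite("pics/t29o.png",it)
```

```text
[474. 317.] [120. 203.]
[502. 278.] [100. 291.]
[470. 342.] [141. 251.]
mark [0.43729602 0.29890314]
bar top ptr [0.41704882 0.34056936] [0.40788555 0.31987425]
```

View pics/s29o.png

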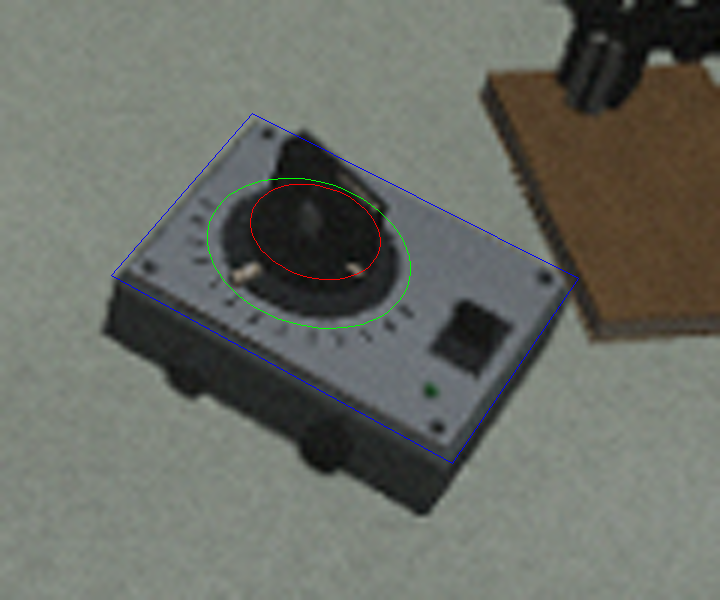

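View pics/t29o.png

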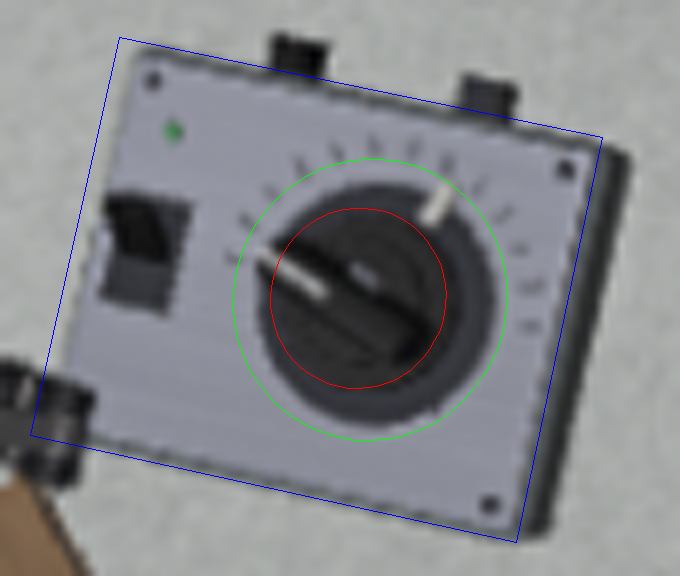

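Run:
```python
from h import *
go([.4098,.3180,.12],2.70)
```

```text
dp [-72.1, 45.1, 22.2] ang [-0.002, -0.004, -1.289] q6 0.85 yawnow 1.411
```

```bash
python3 -m inch '{"jaw":[40,45,45,45,45,45,45,45],"dp":[[-10,6,0],[-20,12,0],[-32,20,0],[-45,28,0],[-60,36,0],[-72,45,5],[-72,45,15],[-72,45,22]],"angular":[[0,0,-0.18],[0,0,-0.36],[0,0,-0.54],[0,0,-0.72],[0,0,-0.9],[0,0,-1.08],[0,0,-1.26],[0,0,-1.289]]}' 30;python3 - <<'E'
from h import *
go([.4098,.3180,.067],2.70)
S=snap("scene");cv2.imwrite("pics/s30.png",cv2.cvtColor(cv2.resize(S["img"][185:285,360:480],None,fx=6,fy=6,interpolation=cv2.INTER_CUBIC),cv2.COLOR_RGB2BGR))
E
```

```text
time_s: 48.72
tool_pos: [0.4089, 0.3173, 0.1183]
eef_rot: [-0.689, -3.059, -0.0]
wrist_force: [0.7, -0.2, 0.3]
finger_gap: 0.0449
dp [-0.8, 1.1, 51.3] ang [-0.001, -0.005, -0.001] q6 -0.59 yawnow 2.698
```

View pics/s30.png

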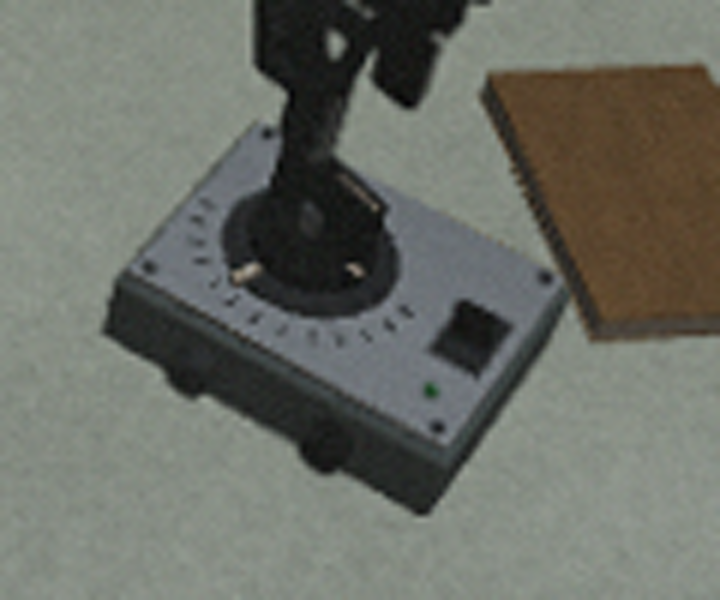

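Run:
```python
from h import *
S=snap("scene")
f=lambda p:((np.array(p)+.5)/6-.5+[360,185])
for z in(.05,.055,.06,.0625,.07):
    q=at(S,f((355,270)),z)-[.4096,.3177]; print(z,q,np.hypot(*q),np.arctan2(q[1],q[0]))
```

```text
0.05 [0.00243738 0.01978655] 0.019936111875717467 1.4482303346256709
0.055 [0.00740603 0.02012205] 0.021441691492069526 1.2181278909192768
0.06 [0.01237468 0.02045754] 0.02390907488458676 1.026784698729728
0.0625 [0.01485901 0.02062529] 0.025420322227757565 0.9464923006858191
0.07 [0.02231199 0.02112853] 0.030728484649513076 0.7581616948544762
```

```bash
python3 -m inch '{"jaw":[45,45,45,45,45],"dp":[[-0.8,1,15],[-0.8,1,30],[-0.8,1,43],[-0.8,1,50],[-0.8,1,51]],"angular":[[0,-0.005,0],[0,-0.005,0],[0,-0.005,0],[0,-0.005,0],[0,-0.005,0]]}' 30;python3 - <<'E'
from h import *
S=snap("scene");cv2.imwrite("pics/s31.png",cv2.cvtColor(cv2.resize(S["img"][185:285,360:480],None,fx=6,fy=6,interpolation=cv2.INTER_CUBIC),cv2.COLOR_RGB2BGR))
go([.4098,.3180,.067],2.70)
E
```

```text
time_s: 49.45
tool_pos: [0.4089, 0.3177, 0.0666]
eef_rot: [-0.692, -3.062, 0.004]
wrist_force: [-0.3, -0.1, 1.2]
finger_gap: 0.0447
dp [-0.5, 0.3, -0.0] ang [-0.002, -0.001, -0.003] q6 -0.59 yawnow 2.697
```

View pics/s31.png

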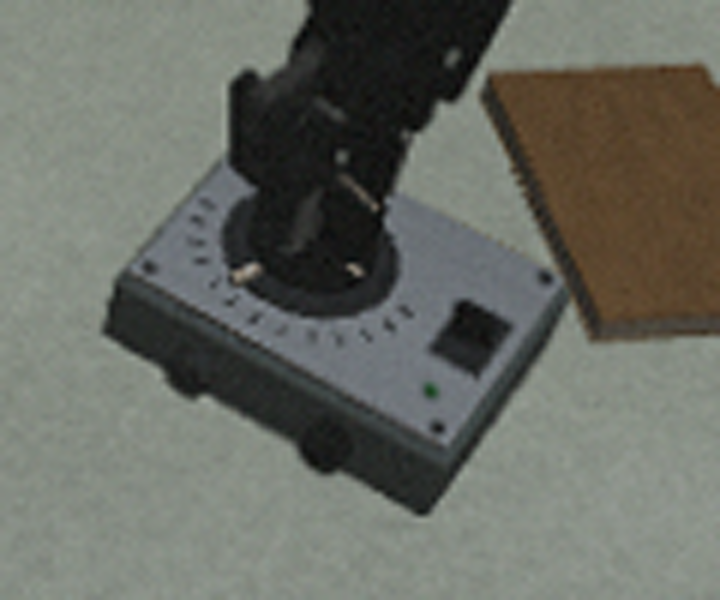

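```bash
python3 -m inch '{"jaw":[6,6,6,6,6],"dp":[[0,0,0],[0,0,0],[0,0,0],[0,0,0],[0,0,0]],"angular":[[0,0,0],[0,0,0],[0,0,0],[0,0,0],[0,0,0]]}' 30;python3 - <<'E'
from h import *
print(ctrl.get_state()["moment"]);go([.4098,.3180,.067],1.02)
E
```

```text
time_s: 50.12
tool_pos: [0.4084, 0.3183, 0.0677]
eef_rot: [-0.691, -3.061, 0.002]
wrist_force: [-3.9, 1.0, 6.0]
finger_gap: 0.0133
[ 0.17095151  0.95782698 -0.06569797]
dp [-1.4, 0.3, 0.7] ang [0.001, -0.004, -1.464] q6 -0.59 yawnow 2.698
```

```bash
python3 -m inch '{"jaw":[6,6,6,6,6,6,6,6],"dp":[[-0.3,0,0],[-0.3,0,0],[-0.3,0,0],[-0.3,0,0],[-0.3,0,0],[-0.3,0,0],[-0.3,0,0],[-0.3,0,0]],"angular":[[0,0,0.1],[0,0,0.25],[0,0,0.4],[0,0,0.55],[0,0,0.7],[0,0,0.85],[0,0,1.0],[0,0,1.15]]}' 40;python3 - <<'E'
from h import *
print(ctrl.get_state()["moment"]);go([.4082,.3183,.067],1.2)
S=snap("scene");cv2.imwrite("pics/s32.png",cv2.cvtColor(cv2.resize(S["img"][185:285,360:480],None,fx=6,fy=6,interpolation=cv2.INTER_CUBIC),cv2.COLOR_RGB2BGR))
E
```

```text
time_s: 51.12
tool_pos: [0.4086, 0.3178, 0.0677]
eef_rot: [-2.251, -2.189, 0.005]
wrist_force: [-1.6, -1.3, 1.2]
finger_gap: 0.0136
[-0.2451412   0.18532442  0.06821279]
dp [0.5, -0.4, 0.7] ang [-0.003, 0.002, 0.343] q6 0.56 yawnow 1.543
```

View pics/s32.png

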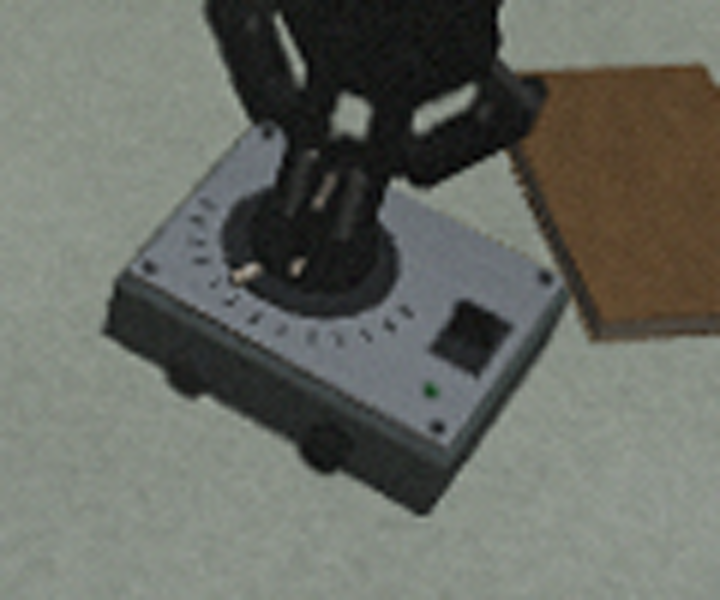

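```bash
python3 -m inch '{"jaw":[6,6,6,6,6],"dp":[[0,0,0],[0,0,0],[0,0,0],[0,0,0],[0,0,0]],"angular":[[0,0,0.15],[0,0,0.3],[0,0,0.42],[0,0,0.46],[0,0,0.46]]}' 40;python3 - <<'E'
from h import *
print(ctrl.get_state()["moment"]);go([.4082,.3183,.067],1.02)
S=snap("scene");cv2.imwrite("pics/s33.png",cv2.cvtColor(cv2.resize(S["img"][205:255,385:445],None,fx=12,fy=12,interpolation=cv2.INTER_CUBIC),cv2.COLOR_RGB2BGR))
f=lambda p:((np.array(p)+.5)/6-.5+[360,185])
for ax in((.4096,.3177),(.4086,.318)):
    q=at(S,f((298,266)),.06)-ax;print(np.hypot(*q),np.arctan2(q[1],q[0]))
    q=at(S,f((245,270)),.053)-ax;print("mark",np.hypot(*q),np.arctan2(q[1],q[0]))
E
```

```text
time_s: 51.8
tool_pos: [0.4085, 0.3175, 0.0678]
eef_rot: [-2.693, -1.617, 0.006]
wrist_force: [-1.5, -1.0, 0.9]
finger_gap: 0.0137
[-0.21227122  0.22612212 -0.00693261]
dp [0.5, -0.7, 0.8] ang [-0.002, 0.003, 0.062] q6 1.02 yawnow 1.082
0.021772543186947556 -0.0077852185108137585
mark 0.03347224662355018 -0.5962765579551542
0.022776722875750218 -0.020614710552268566
mark 0.03446957274308643 -0.5871862189447383
```

View pics/s33.png

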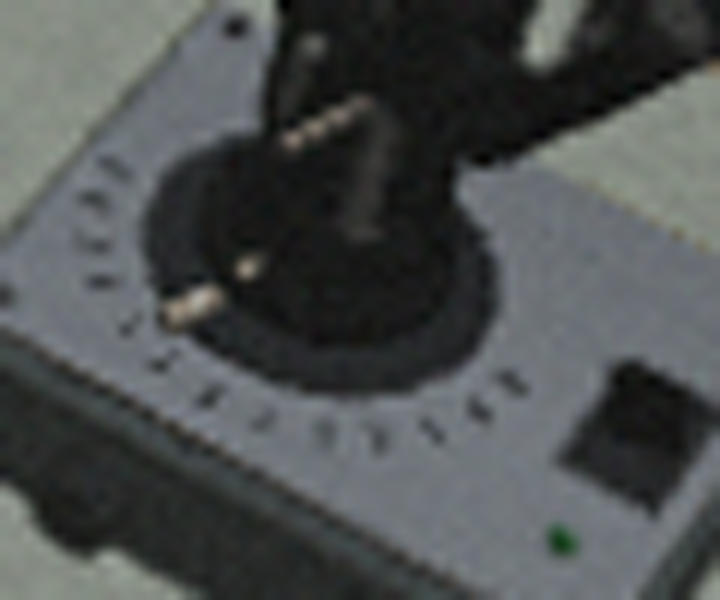

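Run:
```python
from h import *
S=snap("scene");T=snap("top");cv2.imwrite("pics/t33.png",cv2.cvtColor(cv2.resize(T["img"][228:300,95:180],None,fx=8,fy=8,interpolation=cv2.INTER_CUBIC),cv2.COLOR_RGB2BGR))
f=lambda p:((np.array(p)+.5)/12-.5+[385,205])
for ax in((.4096,.3177),(.4086,.318),(.409,.317)):
  for n,p,z in(("tick",(249,265),.0605),("mark",(193,303),.053),("line a",(288,142),.0925),("line b",(370,100),.0925)):
    q=at(S,f(p),z)-ax;print(n,np.round(np.hypot(*q),4),round(np.arctan2(q[1],q[0]),3),end="; ")
  print()
a=at(S,f((288,142)),.0925)-at(S,f((370,100)),.0925);print("line dir",np.arctan2(a[1],a[0]))
```

```text
tick 0.0227 -0.496; mark 0.0334 -0.573; line a 0.0197 -0.591; line b 0.0029 -3.02; 
tick 0.0237 -0.487; mark 0.0344 -0.565; line a 0.0207 -0.576; line b 0.002 -2.812; 
tick 0.0229 -0.456; mark 0.0336 -0.546; line a 0.0198 -0.545; line b 0.0024 2.996; 
line dir -0.5032266164771815
```

View pics/t33.png

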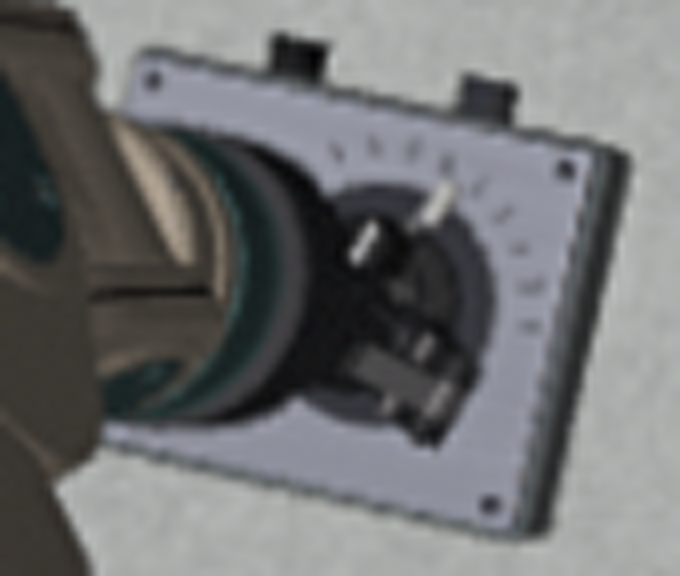

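Run:
```python
from h import *
T=snap("top");f=lambda p:((np.array(p)+.5)/8-.5+[95,228])
im=T["img"].astype(int)
# subpixel: weighted white pixels for mark and pointer
def blob(x0,y0,x1,y1,th):
    g=im[y0:y1,x0:x1].min(2).astype(float);w=np.clip(g-th,0,None);ys,xs=np.mgrid[y0:y1,x0:x1]
    c=np.array([(w*xs).sum(),(w*ys).sum()])/w.sum()
    d=np.c_[(xs-c[0]).ravel(),(ys-c[1]).ravel()];C=(d*w.ravel()[:,None]).T@d/w.sum();ev,v=np.linalg.eigh(C);return c,v[:,1],ev
for n,b,z in(("mark",(146,249,153,258),.053),("ptr",(136,253,145,263),.0925)):
    c,v,ev=blob(*b,110);p=at(T,c,z);p2=at(T,c+v,z);d=p2-p;print(n,c,p,"dir",np.arctan2(d[1],d[0])%np.pi-np.pi,ev)
print("ringc",at(T,f((377.5,305)),.048))
```

```text
mark [149.24721985 251.50470488] [0.44153125 0.29794314] dir -2.99060518489583 [2.52705059 3.53777199]
ptr [140.09012876 257.77682403] [0.42481757 0.30754433] dir -0.5054971538019681 [0.09909183 2.06186159]
ringc [0.40806721 0.31524358]
```

Run:
```python
from h import *
S=snap("scene");g=lambda p,s,o:((np.array(p)+.5)/s-.5+np.array(o))
px=[g((355,270),6,(360,185)),g((298,266),6,(360,185)),g((249,265),12,(385,205))];th=[1.127,-.028,-.489]
P=np.array([at(S,p,.0605) for p in px])
def r(x):return (np.array([[x[0]+x[2]*np.cos(t+x[3]),x[1]+x[2]*np.sin(t+x[3])] for t in th])-P).ravel()
s=least_squares(r,[.409,.318,.024,0]);print(s.x,s.fun)
im=S["img"].astype(int);sub=im[225:236,394:406];print(sub.min(2))
m=g((193,303),12,(385,205));q=at(S,m,.053)-s.x[:2];print(np.hypot(*q),np.arctan2(q[1],q[0]))
w=np.clip(sub.min(2)-85,0,None)
# mark only (skip tick): print centroid of brightest region cols 397-404
ys,xs=np.mgrid[225:236,394:406]
```

```text
[ 0.41097526  0.31957168  0.02177255 -0.09577634] [-3.10216651e-04  5.98794157e-05  7.18965546e-04 -6.94622965e-04
 -4.08748946e-04  6.34743632e-04]
[[100 116  90  45  40  35  35  27  23  25  24  20]
 [107 109 117  53  35  37  33  37  17  22  34  69]
 [111 110 116  72  41  37  38  38  28  24  45 123]
 [ 72 109 110  64  37  37  39  33  54  17  18  42]
 [105 109 113 111  40  31  67 141 120  66  16  23]
 [113 113 109 113  86 114 120 142  88  67  26  26]
 [109 110  89 106  47 110  80  65  49  42  35  40]
 [109  67 105 117  80  58  57  29  41  41  40  40]
 [110 111 114 112 117 117 119  55  20  31  42  37]
 [112 109 110 110 115  84 115 120  82  37  32  34]
 [112 109 109  80  51 111 113 107 117 113  79  38]]
0.0333742203961264 -0.6429343989261764
```

```bash
python3 -m inch '{"jaw":[6,6,6],"dp":[[0,0,0],[0,0,0],[0,0,0]],"angular":[[0,0,0.03],[0,0,0.06],[0,0,0.06]]}' 40;python3 -m inch '{"jaw":[6,45,45,45,45,45,45,45],"dp":[[0,0,0],[0,0,0],[0,0,0],[0,0,-30],[0,0,-70],[-60,-60,-70],[-110,-110,-70],[-160,-150,-70]],"angular":[[0,0,0],[0,0,0],[0,0,0],[0,0,0],[0,0,0],[0,0,0],[0,0,0],[0,0,0]]}' 40;python3 - <<'E'
from h import *
S=snap("scene","scene34");T=snap("top","top34");cv2.imwrite("pics/s34.png",cv2.cvtColor(cv2.resize(S["img"][205:255,385:445],None,fx=12,fy=12,interpolation=cv2.INTER_CUBIC),cv2.COLOR_RGB2BGR));cv2.imwrite("pics/t34.png",cv2.cvtColor(cv2.resize(T["img"][240:292,118:175],None,fx=12,fy=11.5,interpolation=cv2.INTER_CUBIC),cv2.COLOR_RGB2BGR))
E
```

```text
time_s: 52.42
tool_pos: [0.4085, 0.3175, 0.0678]
eef_rot: [2.742, 1.534, -0.006]
wrist_force: [-1.4, -1.3, 0.7]
finger_gap: 0.0131
time_s: 53.42
tool_pos: [0.2265, 0.2695, 0.1387]
eef_rot: [-2.741, -1.533, 0.004]
wrist_force: [-0.2, 1.5, 1.0]
finger_gap: 0.0449
```

View pics/s34.png

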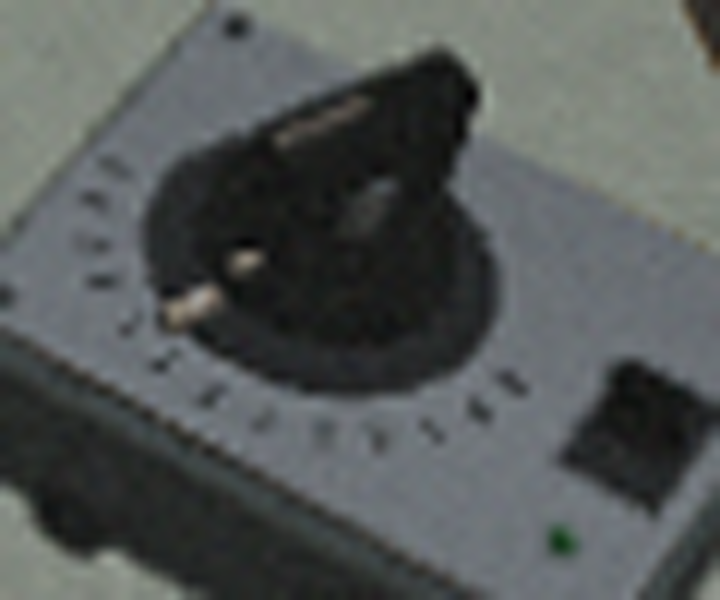

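View pics/t34.png

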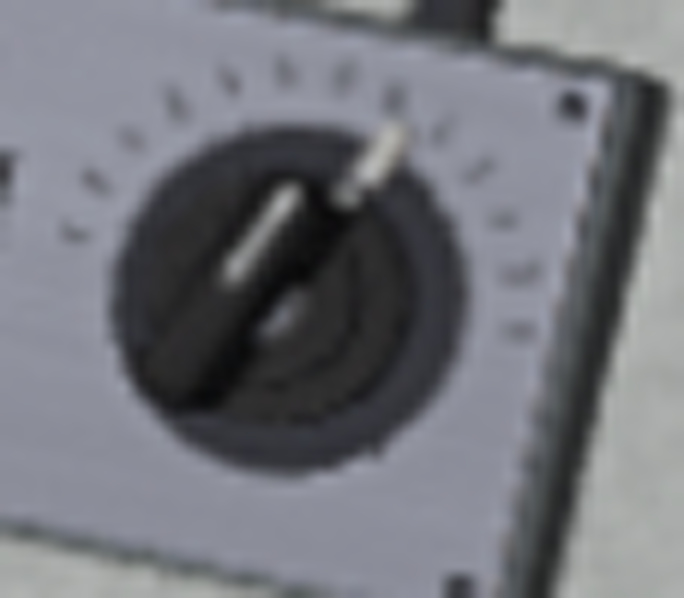

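```bash
cat > knob.py <<'E'
from h import *
def run(name,d,g,ring,tick,mark,la,lb,zr=.048,dz=0):
    # ring: dict of extents in px
    a=np.linspace(0,2*np.pi,180)
    def res(x):
        ax,ay,r,rt,tk,tm,r1,r2=x
        q=proj(d,np.c_[ax+r*np.cos(a),ay+r*np.sin(a),np.full(180,zr)])
        e=dict(l=q[:,0].min(),r=q[:,0].max(),t=q[:,1].min(),b=q[:,1].max())
        o=[(e[k]-v) for k,v in ring.items()]
        pt=lambda rr,t,z:proj(d,[[ax+rr*np.cos(t),ay+rr*np.sin(t),z]])[0]
        o+=list(pt(rt,tk,.0605+dz)-tick)+list(pt(.034,tm,.053)-mark)
        o+=list(pt(r1,tk,.0925+dz)-la)+list(pt(r2,tk,.0925+dz)-lb)
        return np.array(o)
    s=least_squares(res,[.409,.317,.036,.0235,-.55,-.55,.022,.002],x_scale=[.01,.01,.01,.01,.1,.1,.01,.01])
    print(name,zr,np.round(s.x,4),"overshoot cw",round(s.x[5]-s.x[4],3),"res",np.round(s.fun,2))
E
python3 - <<'E'
from knob import *
S=snap("scene");T=snap("top")
gs=lambda x,y:np.array([(x+.5)/12-.5+385,(y+.5)/12-.5+205])
gt=lambda x,y:np.array([(x+.5)/12-.5+118,(y+.5)/11.5-.5+240])
for zr in(.047,.050):
    run("scene",S,gs,dict(l=gs(147,0)[0],r=gs(497,0)[0],b=gs(0,397)[1]),gs(245,262),gs(193,303),gs(278,142),gs(370,100),zr)
    run("top",T,gt,dict(l=gt(112,0)[0],r=gt(467,0)[0],t=gt(0,122)[1],b=gt(0,473)[1]),gt(350,193),gt(382,155),gt(297,188),gt(228,275),zr)
E
```

```text
scene 0.047 [ 4.081e-01  3.178e-01  3.560e-02  2.380e-02 -5.498e-01 -5.576e-01
  2.310e-02 -5.000e-04] overshoot cw -0.008 res [-0.25 -0.11 -0.18 -0.15 -0.32  0.18 -0.18  0.15  0.33  0.16  0.35]
top 0.047 [ 0.4091  0.3161  0.0355  0.0254 -0.6022 -0.5728  0.0241  0.0028] overshoot cw 0.029 res [-0.08 -0.02 -0.11 -0.17 -0.16 -0.12 -0.1   0.13  0.14  0.1   0.2   0.15]
scene 0.05 [ 0.4092  0.3176  0.0359  0.0228 -0.5704 -0.5633  0.0222 -0.0013] overshoot cw 0.007 res [-0.34  0.15 -0.62 -0.14 -0.31 -0.06  0.06  0.15  0.35  0.23  0.53]
top 0.05 [ 0.4091  0.3155  0.0354  0.0251 -0.5804 -0.5577  0.0239  0.0026] overshoot cw 0.023 res [-0.19 -0.13 -0.12 -0.17 -0.17 -0.12 -0.03  0.04  0.14  0.1   0.37  0.26]
```

Run:
```python
from h import *
go([.4085,.3175,.138],1.022)
```

```text
dp [135.8, 129.7, 0.1] ang [-0.001, 0.002, -0.001] q6 1.24 yawnow 1.021
```

```bash
python3 -m inch '{"jaw":[45,45,45,45,45,45],"dp":[[40,35,0],[80,75,0],[120,110,0],[136,130,0],[136,130,0],[136,130,0]],"angular":[[0,0,0],[0,0,0],[0,0,0],[0,0,0],[0,0,0],[0,0,0]]}' 40;python3 - <<'E'
from h import *
go([.4087,.3175,.068],1.022)
E
```

```text
time_s: 54.38
tool_pos: [0.4088, 0.3174, 0.1377]
eef_rot: [-2.741, -1.535, 0.005]
wrist_force: [-0.2, 0.1, -0.1]
finger_gap: 0.0449
dp [0.2, -0.0, 69.7] ang [-0.002, 0.003, -0.001] q6 1.08 yawnow 1.021
```

```bash
python3 -m inch '{"jaw":[45,45,45,45,6,6,6,6],"dp":[[0,0,20],[0,0,45],[0,0,65],[0,0,69],[0,0,69],[0,0,69],[0,0,69],[0,0,69]],"angular":[[0,0,0],[0,0,0],[0,0,0],[0,0,0],[0,0,0],[0,0,0],[0,0,0],[0,0,0]]}' 60;python3 - <<'E'
from h import *
print(ctrl.get_state()["moment"]);go([.4087,.3175,.068],1.022)
E
```

```text
time_s: 55.38
tool_pos: [0.4089, 0.3174, 0.0698]
eef_rot: [-2.741, -1.535, 0.004]
wrist_force: [-2.1, -2.3, 6.3]
finger_gap: 0.0132
[-0.39084107  0.46871195 -0.06014441]
dp [-0.0, -0.2, 1.8] ang [-0.002, 0.002, -0.001] q6 1.08 yawnow 1.021
```

Gripped with yaw unchanged. Before pulling, I'll check the pointer again with the grip on.

```bash
python3 - <<'E'
from h import *
S=snap("scene");cv2.imwrite("pics/s35.png",cv2.cvtColor(cv2.resize(S["img"][205:255,385:445],None,fx=12,fy=12,interpolation=cv2.INTER_CUBIC),cv2.COLOR_RGB2BGR))
E
python3 -m inch '{"jaw":[6,6,6,6],"dp":[[0,0,-3],[0,0,-6],[0,0,-9],[0,0,-11]],"angular":[[0,0,0],[0,0,0],[0,0,0],[0,0,0]]}' 60
python3 -m inch '{"jaw":[6,6,6],"dp":[[0,0,-1.5],[0,0,-3],[0,0,-3]],"angular":[[0,0,0],[0,0,0],[0,0,0]]}' 60
```

```text
time_s: 55.92
tool_pos: [0.4088, 0.3174, 0.0809]
eef_rot: [-2.741, -1.535, 0.004]
wrist_force: [0.4, -1.1, -4.4]
finger_gap: 0.0129
time_s: 56.3
tool_pos: [0.4087, 0.3173, 0.0822]
eef_rot: [-2.741, -1.534, 0.005]
wrist_force: [4.6, 2.9, -18.8]
finger_gap: 0.0129
```

View pics/s35.png

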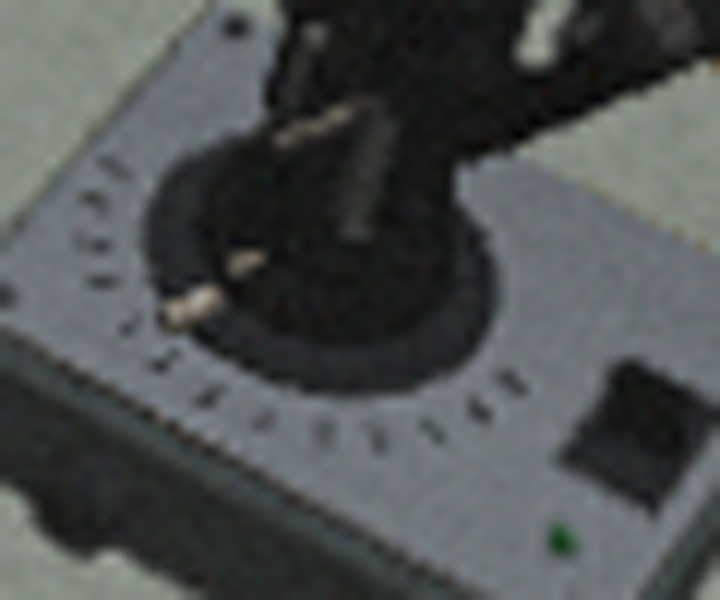

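```bash
python3 -m inch '{"jaw":[6,30,30,30,30,30,30,30],"dp":[[0,0,-0.5],[0,0,-0.5],[0,0,-0.5],[0,0,-0.5],[0,0,-30],[0,0,-70],[-60,-60,-70],[-110,-110,-70]],"angular":[[0,0,0],[0,0,0],[0,0,0],[0,0,0],[0,0,0],[0,0,0],[0,0,0],[0,0,0]]}' 40;python3 -m inch '{"jaw":[30,30,30,30],"dp":[[-30,-15,0],[-60,-30,0],[-60,-30,0],[-60,-30,0]],"angular":[[0,0,0],[0,0,0],[0,0,0],[0,0,0]]}';python3 - <<'E'
from h import *
S=snap("scene","scene36");T=snap("top","top36");cv2.imwrite("pics/s36.png",cv2.cvtColor(cv2.resize(S["img"][200:255,385:445],None,fx=12,fy=10.5,interpolation=cv2.INTER_CUBIC),cv2.COLOR_RGB2BGR));cv2.imwrite("pics/t36.png",cv2.cvtColor(cv2.resize(T["img"][240:292,118:175],None,fx=12,fy=11.5,interpolation=cv2.INTER_CUBIC),cv2.COLOR_RGB2BGR))
E
```

```text
time_s: 57.3
tool_pos: [0.2871, 0.2885, 0.154]
eef_rot: [-2.741, -1.533, 0.001]
wrist_force: [-0.8, 0.5, 1.4]
finger_gap: 0.03
time_s: 57.8
tool_pos: [0.2311, 0.2538, 0.1548]
eef_rot: [-2.741, -1.533, -0.003]
wrist_force: [1.3, 0.1, 0.2]
finger_gap: 0.0305
```

View pics/s36.png

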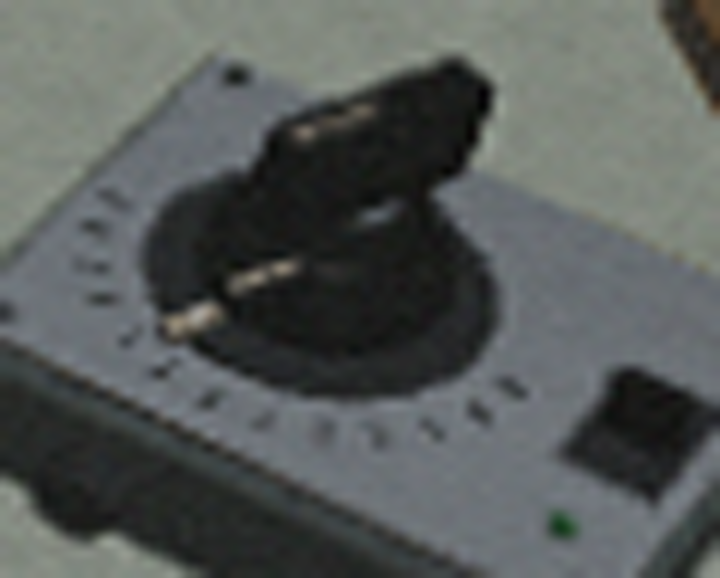

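View pics/t36.png

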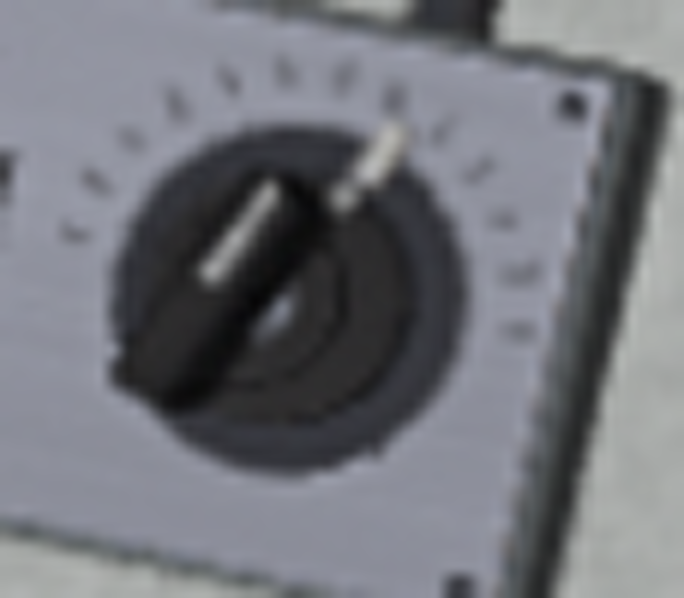

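View pics/top36.png

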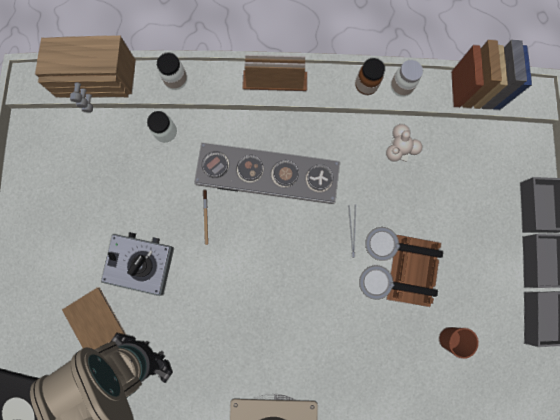

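View pics/scene36.png

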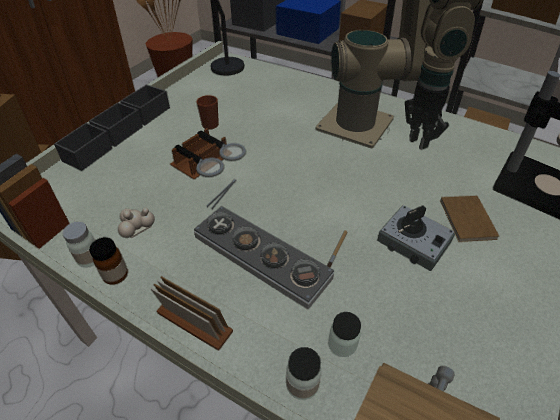

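Run:
```python
import cv2
s=cv2.imread("pics/scene36.png")
cv2.imwrite("pics/fin.png",cv2.resize(s[125:310,165:350],None,fx=4.2,fy=3.2,interpolation=cv2.INTER_CUBIC))
```

```text
(no output)
```

View pics/fin.png

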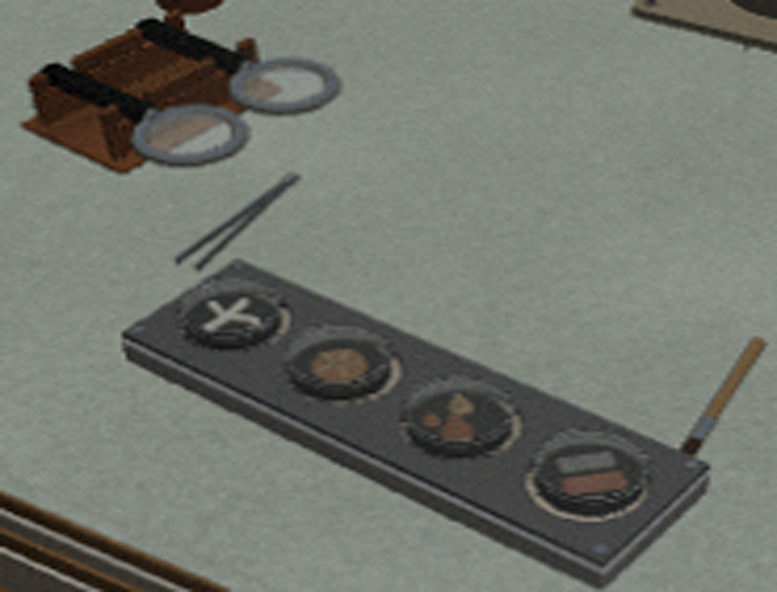

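Dish3 at (588,478) now shows its gap on the lower left instead of the right, so it has moved. I'll take a closer look.

Run:
```python
from h import *
S=snap("scene");T=snap("top")
cv2.imwrite("pics/s37.png",cv2.cvtColor(cv2.resize(S["img"][240:300,255:345],None,fx=8,fy=8,interpolation=cv2.INTER_CUBIC),cv2.COLOR_RGB2BGR))
cv2.imwrite("pics/t37.png",cv2.cvtColor(cv2.resize(T["img"][138:205,190:345],None,fx=5,fy=5,interpolation=cv2.INTER_CUBIC),cv2.COLOR_RGB2BGR))
```

```text
(no output)
```

View pics/s37.png

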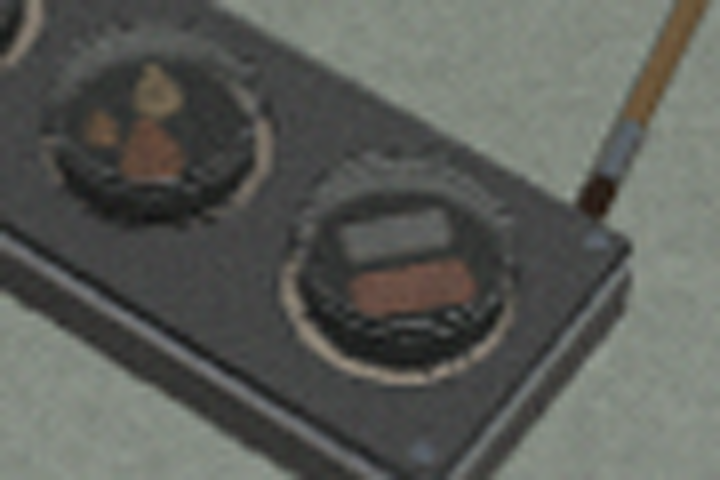

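View pics/t37.png

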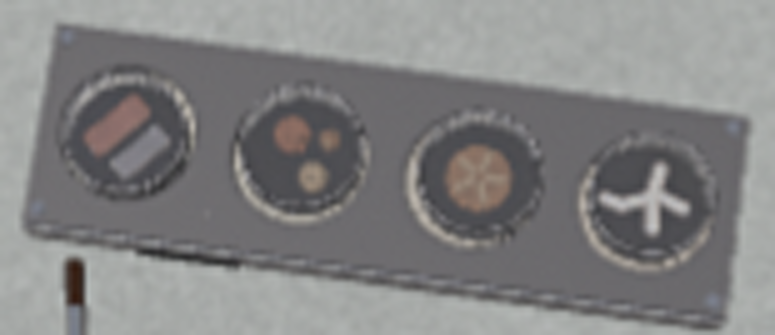

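Run:
```python
from h import *
S=snap("scene");T=snap("top")
def fz(d,bb,c0,z0): 
    r=least_squares(lambda c:bbox(d,c,.03,z0)-np.array(bb),c0,diff_step=1e-4);return np.round(r.x,4),np.round(r.fun,1)
g=lambda b,s,o:(np.array(b)+.5)/s-.5+np.array(o+o)
print("scene d3 before",fz(S,g((248,245,447,434),7,(255,225)),(.657,.157),.03))
print("scene d3 now",fz(S,g((288,145,517,370),8,(255,240)),(.657,.157),.03))
print("scene d2 now",fz(S,g((45,20,262,226),8,(255,240)),(.648,.073),.03))
print("top d3 now",fz(T,g((57,64,192,200),5,(190,138)),(.657,.157),.03))
print("top d2 now",fz(T,g((236,84,370,218),5,(190,138)),(.648,.073),.03))
print("top d4 now",fz(T,g((412,108,545,240),5,(190,138)),(.638,-.01),.03))
print("top d1 now",fz(T,g((583,132,716,265),5,(190,138)),(.63,-.09),.03))
```

```text
scene d3 before (array([0.6561, 0.1555]), array([ 0.4, -0.9, -0.3,  0.8]))
scene d3 now (array([0.6523, 0.1551]), array([ 0.5, -0.3, -0.5,  0.3]))
scene d2 now (array([0.6463, 0.0719]), array([ 0.3, -0.8, -0.3,  0.7]))
top d3 now (array([0.6561, 0.1559]), array([ 0.4,  0.3, -0.4, -0.2]))
top d2 now (array([0.6489, 0.0698]), array([ 0.6,  0. , -0.6, -0. ]))
top d4 now (array([ 0.6399, -0.0138]), array([ 0.6, -0.2, -0.6,  0.2]))
top d1 now (array([ 0.6303, -0.0956]), array([ 0.3, -0.1, -0.3,  0.1]))
```

Dish3 was evidently nudged and now sits against the wall of its seat. I can't rule out a tilt from the images, so I'll re-centre and reseat it, since there is plenty of time left.

Run:
```python
from h import *
go([.6570,.158,.13],-.1133)
```

```text
dp [142.0, 413.1, 23.6] ang [-0.001, 0.001, 1.133] q6 1.19 yawnow 1.019
```

```bash
python3 -m inch '{"jaw":[60,80,80,80,80,80,80,80],"dp":[[18,50,0],[36,102,0],[54,154,0],[72,206,0],[90,258,0],[108,310,0],[125,362,5],[142,413,10]],"angular":[[0,0,0.15],[0,0,0.3],[0,0,0.45],[0,0,0.6],[0,0,0.75],[0,0,0.9],[0,0,1.05],[0,0,1.133]]}' 30;python3 - <<'E'
from h import *
go([.6570,.158,.07],-.1133)
E
```

```text
time_s: 59.1
tool_pos: [0.659, 0.1574, 0.1427]
eef_rot: [-3.136, 0.184, 0.003]
wrist_force: [0.4, 0.2, 0.6]
finger_gap: 0.0803
dp [-2.0, -0.4, 72.7] ang [-0.0, 0.002, -0.004] q6 1.83 yawnow -0.117
```

```bash
python3 -m inch '{"jaw":[80,80,80,80,80,80],"dp":[[-2,0,25],[-2,0,50],[-2,0,73],[-2,0,90],[-2,0,100],[-2,0,101]],"angular":[[0,0,0],[0,0,0],[0,0,0],[0,0,0],[0,0,0],[0,0,0]]}' 30;python3 - <<'E'
from h import *
go([.6570,.158,.0400],-.1133)
d=snap("scene");cv2.imwrite("pics/s38.png",cv2.cvtColor(cv2.resize(d["img"][225:305,255:355],None,fx=7,fy=7,interpolation=cv2.INTER_CUBIC),cv2.COLOR_RGB2BGR))
E
```

```text
time_s: 59.85
tool_pos: [0.6565, 0.1576, 0.0411]
eef_rot: [-3.136, 0.184, 0.004]
wrist_force: [-0.4, 1.0, 0.0]
finger_gap: 0.0802
dp [0.4, -0.4, 1.1] ang [-0.0, 0.003, -0.004] q6 1.83 yawnow -0.117
```

View pics/s38.png

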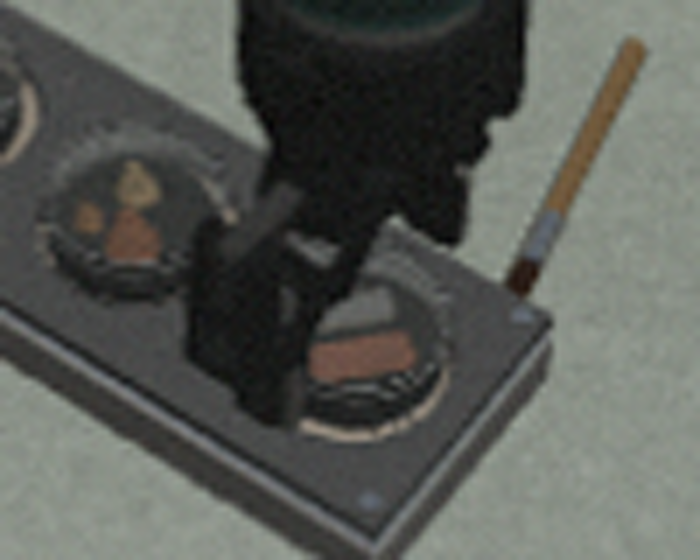

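```bash
python3 -m inch '{"jaw":[50,50,50,50,50],"dp":[[0,0,0],[0,0,0],[0,0,0],[0,0,0],[0,0,0]],"angular":[[0,0,0],[0,0,0],[0,0,0],[0,0,0],[0,0,0]]}' 20;python3 -m inch '{"jaw":[50,50,50],"dp":[[0.3,0,0],[0.3,0,1],[0.3,0,2]],"angular":[[0,0,0],[0,0,0],[0,0,0]]}' 20
```

```text
time_s: 60.52
tool_pos: [0.658, 0.1579, 0.0432]
eef_rot: [-3.135, 0.184, -0.001]
wrist_force: [-0.8, 0.9, 6.4]
finger_gap: 0.0576
time_s: 60.9
tool_pos: [0.6586, 0.1579, 0.0431]
eef_rot: [-3.135, 0.184, -0.002]
wrist_force: [-5.1, -1.9, 15.6]
finger_gap: 0.0574
```

```bash
python3 -m inch '{"jaw":[72,72,72,72,72,72],"dp":[[0,0,0],[0,0,0],[0,0,-3],[0,0,-20],[0,0,-60],[0,0,-100]],"angular":[[0,0,0],[0,0,0],[0,0,0],[0,0,0],[0,0,0],[0,0,0]]}' 30;python3 -m inch '{"jaw":[72,72,72,72,72,72],"dp":[[-60,-10,0],[-120,-20,0],[-180,-20,0],[-230,-20,0],[-230,-20,0],[-230,-20,0]],"angular":[[0,0,0],[0,0,0],[0,0,0],[0,0,0],[0,0,0],[0,0,0]]}';python3 - <<'E'
from h import *
S=snap("scene","scene39");T=snap("top","top39")
cv2.imwrite("pics/s39.png",cv2.cvtColor(cv2.resize(S["img"][205:300,190:345],None,fx=5,fy=5,interpolation=cv2.INTER_CUBIC),cv2.COLOR_RGB2BGR))
cv2.imwrite("pics/t39.png",cv2.cvtColor(cv2.resize(T["img"][138:205,190:345],None,fx=5,fy=5,interpolation=cv2.INTER_CUBIC),cv2.COLOR_RGB2BGR))
E
```

```text
time_s: 61.65
tool_pos: [0.6585, 0.1578, 0.145]
eef_rot: [-3.135, 0.184, -0.002]
wrist_force: [-0.1, 0.3, 0.4]
finger_gap: 0.0723
time_s: 62.4
tool_pos: [0.4338, 0.2049, 0.146]
eef_rot: [-3.134, 0.183, -0.007]
wrist_force: [-0.6, -0.2, 0.4]
finger_gap: 0.0722
```

View pics/s39.png

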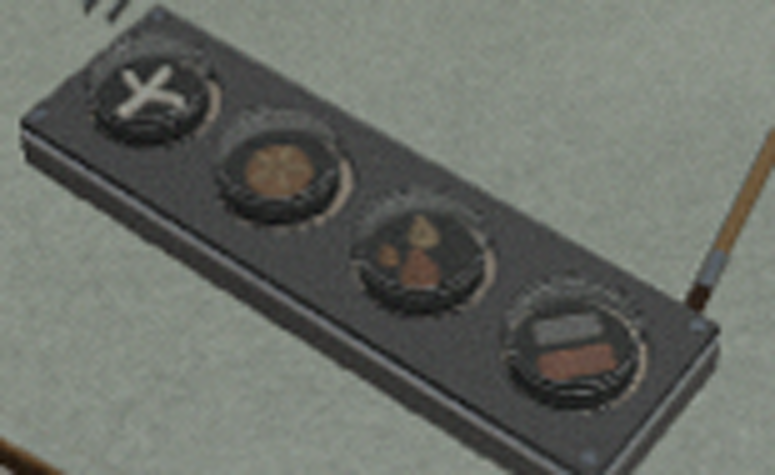

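View pics/t39.png

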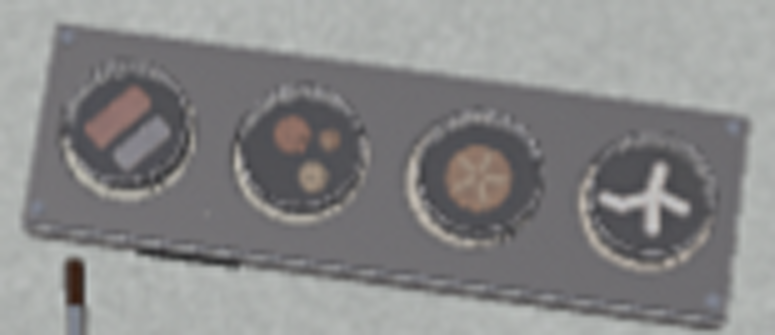

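View pics/scene39.png

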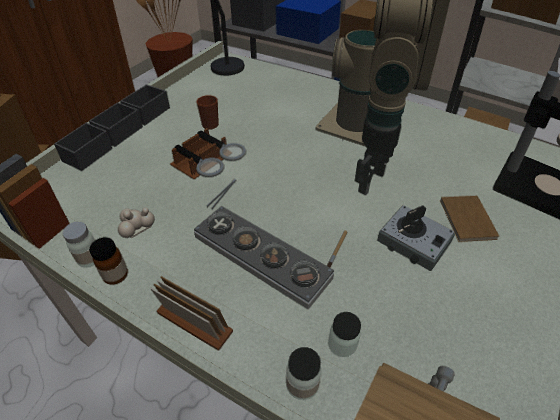

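All four dishes now look alike, lying flat in their seats. Both lenses are in their berths, the toggle is over and the knob is raised at the mark. The gripper is clear of everything, so I'll hand in.

Run:
```python
from h import *
print(ctrl.job_done())
```

```text
the job is handed in; nothing more can be done
None
```

The display table is ready, and I handed the job in about 62 s into the 210 s allowed. No verdict was reported.

- **Dishes:** All four were found, and each is in a seat of its own. Near the end dish3 turned out to have been nudged against the wall of its seat. I gripped it again, centred it and checked that it rests on the seat floor. In the last pictures all four look alike and flat.
- **Lenses:** Both lie in the stand. The last scene picture shows each handle down in both notches.
- **Light:** I pushed the toggle over first, until it resisted at about 8 N, and both camera views showed it leaning to the on side. Then I turned the knob clockwise, still in, and pulled it up about 12 mm to its stop, where the pull rose to about 19 N.
- **Pointer at the mark:** I measured this before the pull, and the two cameras disagreed slightly. The scene camera put the knob within 0.01 rad of the mark, and the top camera put it about 0.02–0.03 rad past it. After the pull I checked only by eye, and the pointer still looked lined up with the mark.
- **Camera offset:** The top camera read about 4 mm off sideways on the left of the table. I relied on the scene camera there, which matched where the gripper actually found dish3.

I did not touch the preset ring. The pictures show nothing else moved.

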